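# Switch off the parts dryer and sort the injectors out of it

## Robot

A 7-joint arm with a two-finger parallel gripper is mounted at the origin on the work surface. World frame = base frame: x ahead of the robot, y to its left, z up, the work surface at z = 0. Lengths are in m, angles in rad, forces in N, time in s.
With the tool pointing down it reaches from about 0.4 to 0.85 m from the base axis. Payload 10.4 kg.
Tool frame: the origin (TCP) lies midway between the tips of the shut fingers; the grasp point (between the pads) lies r.grip_point_offset behind it (r.grip_point_offset is the distance from the TCP to the grasp point, in m); z points along the fingers, y is the line along which they close (so a half turn about z gives the same grasp; the last joint's range is limited). The gripper opens to 87 mm and grips with 3 to 60 N. Pads are 19 mm wide; open, the fingers measure 117 mm over their backs; the gripper's body (75 mm by 190 mm) begins 51 mm behind the grasp point.
Start: joints at [-1.134, 0.332, -0.065, 1.46, 0.022, 1.35, -0.088], TCP at [0.277, 0.56, 0.223] pointing down, gripper open.
Joint ranges: [-2.6, 2.6], [-0.5, 2.12], [-1.47, 1.34], [0.16, 2.42], [-1.27, 4.41], [0.06, 2.06], [-2.6, 2.6]. Speed limits (rad/s): [2.22, 2.22, 2.79, 2.79, 3.14, 3.14, 3.14].

## Interface

Orientations are given as a unit quaternion [x, y, z, w].
In Python, from bench import r gives the robot as it stands.
- The arm moves only by the tool play_rows, never from a script. Its arguments are lists of equal length, an entry for each row: "claw": the closure, from 0 (fully open) to 1 (shut); "delta_pos": the shift along the tool's x, y, z scaled (see below), a list of three; "delta_rot": the turn, a rotation vector about the tool's x, y, z scaled (see below), a list of three. A call has 1 to 8 rows; each row shifts and turns the commanded pose from where the row before left it, along the tool's axes as they then stand; what a row does not reach is not made up. The controller multiplies each number of a shift by 200 mm and each number of a turn by pi rad. A row lasts 1/10 s, in which the tool goes at most 50 mm and 8.59 degrees, less where a joint would pass 70% of its speed; a pose out of reach is approached as far as the arm can. A call with a number of a shift or a turn outside -1 to 1 is refused whole. A call with a gripper value outside its range is refused whole. The fingers move at their own pace and stop on an object; "squeeze" is the grip in N (left out, the last holds). Time passes only in rows, so rows that do not move let the fingers close. It gives the time, the measured TCP pose, the force, the opening and the grip force at its end, in the units of the state.
- r.read_state(): the state, without advancing time (a new reading comes with each control period).
- r.camera(name): name is "side" or "top" or "wrist"; returns a dict with "pixels" (420x560x3 uint8, red, green, blue), "camera_matrix" (3x3 intrinsics, pixels), "cam_to_world" (4x4, takes a point from camera to world coordinates); the wrist camera has in their place "hand_eye" (4x4, takes a point from camera to tool coordinates, whose origin is the TCP and whose axes are the flange's). Camera axes: x right, y up, looking along -z (the intrinsics and any distortion apply to the point x, -y, -z); pixel columns grow to the right and rows downward; lengths in m; the calibration is good to about 2 mm. A picture is of the moment at which its call begins: read the wrist's pose just before it. There is no depth.
- r.close_job(): hands the job in; it is judged then, once.
The state is a dict: "time": time; "joint_positions": joint angles; "joint_vel": joint speeds; "joint_torque": joint torques, N m; "ee_pos": TCP position; "eef_rot": TCP orientation; "ft_force": force on the tool from outside, world axes, zero at the start; "torque": the same for the moment, N m; "width": finger opening in m; "grip_force": force on a finger pad.
Only numpy, scipy, OpenCV 4.12 (cv2) and the standard library are available. Lean on these libraries where they do the work, as an engineer would, in place of code of your own. Each camera call takes 0.05 s, during which the arm holds its last target. There are 200 camera calls.

## Task

The washed injectors are dry: first turn the dryer's thermostat dial fully anticlockwise to its off stop, and only then slide the window wide open. Take out every injector, laying the sound ones flat on the floor of the large tray and those whose nozzle has snapped off flat on the floor of the small tray, then slide the window fully shut. Knock nothing over and leave the other things on the bench where they are.

Things in the scene. Friction and masses are not known exactly. Their poses are not given: they have to be found in the camera images.
- dryer: Grey top-loading hot-air parts dryer, fixed, 425 mm deep (x), 440 mm wide (y), deck 105 mm above the bench. Origin on the bench under the middle of its chamber; x to its rear (away from the robot), y to its left, z up. Control deck with the dial left of the chamber (y 150 to 275 mm); the window slides back over the housing behind (x 100 to 310 mm), on tracks at y = +-162 mm, 14 mm above the deck.
- chamber_floor (a point): Centre of the chamber's flat floor, 60 mm above the bench, axes as the dryer's. The open-topped chamber is 200 mm in x, 300 mm in y and 45 mm deep. The injectors lie in it side by side, roughly along x, heads either way, in places 54 mm apart in y.
- dial (a joint): Thermostat dial on the control deck, axis vertical. Value in rad: 0 = off, the end stop fully anticlockwise seen from above; grows clockwise up to 4.7. Light friction (0.03 N m), stays where it is left. It starts between 1.4 and 3.2.
- dial_grip (a point): Point on the dial's axis at the height to grip, 37 mm above the deck, at x = -35, y = 220 mm in the dryer's frame. Round black skirt of 52 mm diameter with an upright bar grip across it, 49 mm long, 14 mm thick, from 14 to 44 mm above the deck. The point turns with the dial, its x along the bar; at 0 it is aligned with the dryer's x, the white pointer line towards the robot (-x).
- window (a joint): Clear sliding window with an aluminium frame on top of the dryer. Value in m: 0 = shut over the chamber, grows as it slides rearwards along the dryer's x to the stop at 0.205 (wide open, clear of all but the chamber's last 5 mm). Friction about 1.5 N, stays where it is left.
- window_grip (a point): Point to grip on the window's pull bar; moves with the window. The bar is black, upright, 100 mm long across the dryer (along its y), 14 mm thick, on the front edge of the window. The point is at the bar's middle, 17 mm above the window's top face (131 mm above the bench); the bar reaches 13 mm above the point.
- injector_a: Sound steel fuel injector lying on its side: round black-capped head (24 mm thick, 40 long), square block (24 x 24, 50 long), nozzle nut (19 thick, 35 long), thin nozzle (9 thick, 25 long); 150 mm in all, x = -65 to +85 mm. Origin on the axis in the middle of the square block (12 mm above what it lies on); x along the axis, head to nozzle. 200 to 300 g; may be absent (None).
- injector_b: Sound steel fuel injector lying on its side: round black-capped head (24 mm thick, 40 long), square block (24 x 24, 50 long), nozzle nut (19 thick, 35 long), thin nozzle (9 thick, 25 long); 150 mm in all, x = -65 to +85 mm. Origin on the axis in the middle of the square block (12 mm above what it lies on); x along the axis, head to nozzle. 200 to 300 g; may be absent (None).
- injector_c: Sound steel fuel injector lying on its side: round black-capped head (24 mm thick, 40 long), square block (24 x 24, 50 long), nozzle nut (19 thick, 35 long), thin nozzle (9 thick, 25 long); 150 mm in all, x = -65 to +85 mm. Origin on the axis in the middle of the square block (12 mm above what it lies on); x along the axis, head to nozzle. 200 to 300 g; may be absent (None).
- injector_d: Snapped steel fuel injector lying on its side: round black-capped head (24 mm thick, 40 long), square block (24 x 24, 50 long), only a jagged 10 mm stub where the nozzle broke off: 100 mm in all, x = -65 to +35 mm. Origin on the axis in the middle of the square block (12 mm above what it lies on); x along the axis, head to nozzle. 160 to 240 g; may be absent (None).
- injector_e: Snapped steel fuel injector lying on its side: round black-capped head (24 mm thick, 40 long), square block (24 x 24, 50 long), only a jagged 10 mm stub where the nozzle broke off: 100 mm in all, x = -65 to +35 mm. Origin on the axis in the middle of the square block (12 mm above what it lies on); x along the axis, head to nozzle. 160 to 240 g; may be absent (None).
- large_tray: Large shallow steel tray, loose on the bench, 220 mm (x) x 200 mm (y) outside, rim 22 mm high, walls and floor 4 mm thick, 600 g. Origin at the centre of its underside. For the sound injectors. It may be on either side of the small tray.
- small_tray: Small deeper steel tray, loose on the bench, 165 mm (x) x 155 mm (y) outside, rim 35 mm high, walls and floor 4 mm thick, 500 g. Origin at the centre of its underside. For the snapped injectors.
- spray_can: Spray can standing at the back, 54 mm across, 172 mm tall; origin at the centre of its foot. Bystander.
- oil_bottle: White bottle standing at the back, 56 mm across, 150 mm tall; origin at the centre of its foot. Bystander.
- grease_tin: Round tin, 51 mm across, 30 mm tall, standing on the dryer's control deck about 115 mm behind the dial; origin at the centre of its foot. Bystander.
- screwdriver: Black-handled screwdriver lying near the robot, 200 mm long along its x, 26 mm thick; origin under its middle. Bystander.
- spanner: Steel spanner lying behind the trays, 150 mm long along its x, 8 mm thick; origin under its middle. Bystander.

How it is judged:
By the outcome, as a careful person would: the job done as asked, in the order asked, and still so for the second after the job is handed in, with the robot touching nothing.
Of injector_a, injector_b, injector_c, injector_d, injector_e only 4 to 5 are there at a start; the rules pass over those that are not, and their reading is None.
At some moment in a run one of large_tray, small_tray may be knocked a few centimetres aside while the robot is not near it.
Once in a run the grip may slacken for a moment while it holds something.
It also fails if it takes over 210 s, if anything falls off the work surface, if the arm or the gripper's body presses on something with over 40 N, if the wrist force passes 120 N, or if a joint passes its speed limit or range.

## Working session

There is one attempt and no reset: what is moved stays moved. The work goes in short steps, Python scripts to look and compute and a tool call to move; the robot and the scene stay as the last step left them, time stands still between calls to the robot, and variables do not carry over. Pictures are saved under pics/ and viewed, at most 15 in all, crops included, and the job is handed in when it is done.

Besides the shell and the picture viewer there is one more tool, called after ">>>" as name(argument=value, ...) on one line, values as JSON. play_rows: Moves the arm, as the interface text tells. Shifts and turns lie within -1 to 1; 1 stands for 200 mm of shift or pi rad of turn. Its arguments: {"type":"object","properties":{"claw":{"type":"array"},"delta_pos":{"type":"array"},"delta_rot":{"type":"array"},"squeeze":{"type":"number"}},"required":["claw","delta_pos","delta_rot"]}

```bash
ls; mkdir -p pics; python3 - <<'E'
from bench import r
import cv2,numpy as np
s=r.read_state()
print({k:np.round(v,3) for k,v in s.items()}, r.grip_point_offset)
for n in ("top","side"):
    c=r.camera(n); cv2.imwrite(f"pics/{n}0.png",c["pixels"][:,:,::-1]); print(n,np.round(c["camera_matrix"],1).tolist(),np.round(c["cam_to_world"],3).tolist(),c.keys())
c=r.camera("wrist"); print(np.round(c["hand_eye"],3).tolist(),np.round(c["camera_matrix"],1).tolist())
E
```

```text
pics
{'time': np.float64(0.0), 'joint_positions': array([-1.134,  0.333, -0.065,  1.461,  0.022,  1.35 , -0.088]), 'joint_vel': array([ 0.   , -0.001,  0.   ,  0.   , -0.001, -0.001, -0.   ]), 'joint_torque': array([-1.0000e-03, -6.2326e+01,  2.4000e-02, -3.8989e+01, -6.1000e-02,
        4.0000e-02,  0.0000e+00]), 'ee_pos': array([0.277, 0.56 , 0.222]), 'eef_rot': array([ 0.228,  0.974, -0.001, -0.   ]), 'ft_force': array([ 0.779,  0.537, -0.002]), 'torque': array([ 0.013, -0.002, -0.023]), 'grip_force': np.float64(0.0), 'width': np.float64(0.087)} 0.0187
top [[451.3, 0.0, 280.6], [0.0, 451.3, 210.6], [0.0, 0.0, 1.0]] [[-0.028, 0.992, -0.125, 0.352], [-1.0, -0.027, 0.01, -0.005], [0.006, 0.125, 0.992, 1.331], [0.0, 0.0, 0.0, 1.0]] dict_keys(['pixels', 'camera_matrix', 'cam_to_world'])
side [[426.8, 0.0, 281.1], [0.0, 426.8, 204.9], [0.0, 0.0, 1.0]] [[0.745, 0.457, -0.486, 0.019], [-0.666, 0.493, -0.56, -0.592], [-0.016, 0.741, 0.671, 0.796], [0.0, 0.0, 0.0, 1.0]] dict_keys(['pixels', 'camera_matrix', 'cam_to_world'])
[[0.001, 0.952, 0.305, 0.084], [1.0, -0.0, -0.001, -0.0], [-0.001, 0.305, -0.952, -0.162], [0.0, 0.0, 0.0, 1.0]] [[367.7, 0.0, 277.0], [0.0, 367.7, 212.3], [0.0, 0.0, 1.0]]
```

View pics/top0.png

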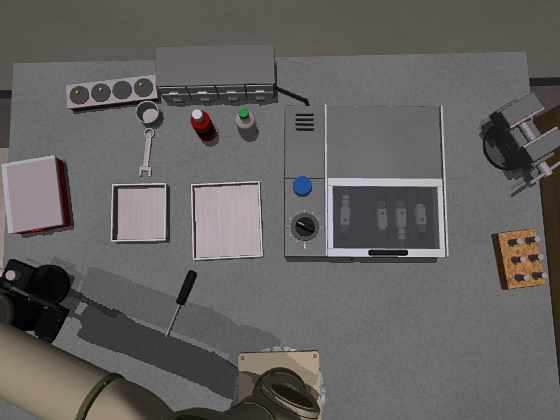

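View pics/side0.png

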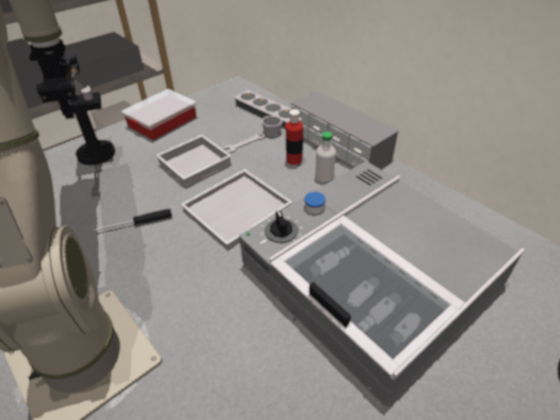

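The top view shows the dial at (304,226), the window bar at (388,253) and four injectors at columns 345, 382, 401 and 420. The trays are at (139,213) (small) and (227,220) (large), and the tin is at (303,186). The side view confirms the layout.

```bash
cat > h.py <<'E'
from bench import r
import numpy as np, cv2
from scipy.spatial.transform import Rotation as R
def ray(c,u,v,T=None):
    K=c["camera_matrix"]; T=c["cam_to_world"] if T is None else T
    d=np.array([(u-K[0,2])/K[0,0],-(v-K[1,2])/K[1,1],-1.]); return T[:3,3],T[:3,:3]@d
def onz(c,u,v,z,T=None):
    o,d=ray(c,u,v,T); return o+d*(z-o[2])/d[2]
def wristT(c,s):
    T=np.eye(4); T[:3,:3]=R.from_quat(s["eef_rot"]).as_matrix(); T[:3,3]=s["ee_pos"]; return T@c["hand_eye"]
def wcam():
    s=r.read_state(); c=r.camera("wrist"); return c,wristT(c,s)
def proj(c,p,T=None):
    T=c["cam_to_world"] if T is None else T; q=T[:3,:3].T@(np.array(p)-T[:3,3]); K=c["camera_matrix"]
    return np.array([K[0,2]+K[0,0]*q[0]/-q[2],K[1,2]-K[1,1]*q[1]/-q[2]])
def go(p,yaw=None):
    "grasp TCP target, yaw=world angle of tool y (mod pi); prints shift in tool units (whole) and turn"
    s=r.read_state(); M=R.from_quat(s["eef_rot"]).as_matrix(); y=M[:,1]; cur=np.arctan2(y[1],y[0])
    print("pos",np.round(s["ee_pos"],4),"tooly deg",round(np.degrees(cur),1),"tilt",np.round(M[:2,2],4),"F",np.round(s["ft_force"],1),"w",round(float(s["width"]),4),"q",np.round(s["joint_positions"],2))
    if p is not None: print("shift units",np.round(M.T@(np.array(p)-s["ee_pos"])/.2,4))
    if yaw is not None:
        d=(yaw-cur+np.pi/2)%np.pi-np.pi/2; print("turn z units",round(-d/np.pi,4), "or",round(-(d-np.sign(d)*np.pi)/np.pi,4))
E
python3 - <<'E'
from h import *
c=r.camera("top"); im=c["pixels"][:,:,::-1].copy()
x0,y0=280,100
cv2.imwrite("pics/dry.png",cv2.resize(im[100:262,280:450],None,fx=3.6,fy=3.6,interpolation=cv2.INTER_CUBIC))
for n,u,v,z in [("FL",285,257,.105),("RL",285,106,.105),("FR",447,257,.105),("dial",304,226,.13),("bar",388,252,.144),("tin",303,186,.135)]: print(n,np.round(onz(c,u,v,z),3))
E
```

```text
FL [ 0.379 -0.025  0.105]
RL [ 0.802 -0.037  0.105]
FR [ 0.367 -0.464  0.105]
dial [ 0.459 -0.078  0.13 ]
bar [ 0.383 -0.295  0.144]
tin [ 0.567 -0.079  0.135]
```

View pics/dry.png

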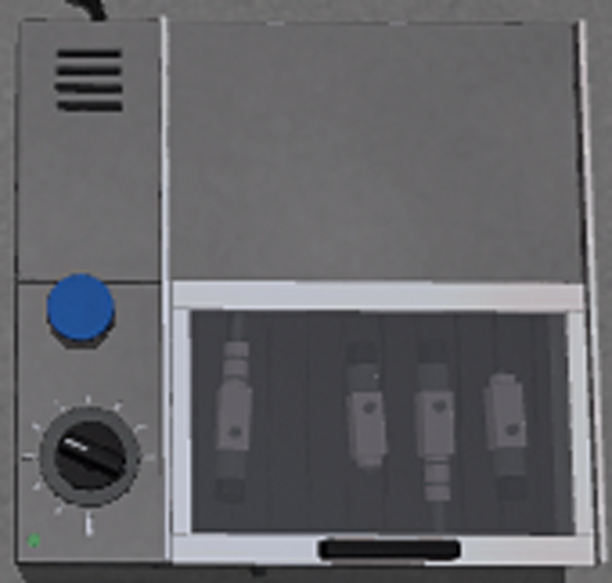

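The crop shows the bar pointer up-left, about 117° clockwise from off, so the dial is near 2.04 rad. There are four injectors: sound, snapped, sound and snapped from left to right. The dryer origin comes out near (0.486, −0.300) with a yaw of −1.6°, and its sides check out at 0.439 and 0.423 m.

```bash
python3 - <<'E'
from h import *
go([.457,-.080,.25],np.radians(-28.6))
E
```

```text
pos [0.2773 0.5599 0.2221] tooly deg 63.7 tilt [-0.0003 -0.0007] F [ 0.4 -0.2  0.1] w 0.0873 q [-1.13  0.33 -0.06  1.46  0.02  1.35 -0.09]
shift units [-2.2251 -2.4686 -0.1375]
turn z units -0.4875 or 0.5125
```

>>> play_rows(claw=[0,0,0,0,0,0,0,0], delta_pos=[[-0.159,-0.176,-0.02],[-0.159,-0.176,-0.02],[-0.159,-0.176,-0.02],[-0.159,-0.176,-0.02],[-0.159,-0.176,-0.02],[-0.159,-0.176,-0.02],[-0.159,-0.176,-0.02],[-0.159,-0.176,0]], delta_rot=[[0,0,0],[0,0,0],[0,0,0],[0,0,0],[0,0,0],[0,0,0],[0,0,0],[0,0,0]])

```text
time: 1.0
ee_pos: [0.3807, 0.193, 0.2511]
eef_rot: [0.228, 0.974, 0.001, 0.0]
ft_force: [0.6, 0.9, -0.4]
width: 0.0871
grip_force: 0.0
```

>>> play_rows(claw=[0,0,0,0,0,0,0,0], delta_pos=[[-0.159,-0.176,0],[-0.159,-0.176,0],[-0.159,-0.176,0],[-0.159,-0.176,0],[-0.159,-0.176,0],[-0.159,-0.176,0],[0,0,0],[0,0,0]], delta_rot=[[0,0,0],[0,0,0],[0,0,0],[0,0,0],[0,0,0],[0,0,0],[0,0,0.046],[0,0,0.046]])

```text
time: 1.8
ee_pos: [0.4576, -0.0806, 0.2504]
eef_rot: [0.37, 0.929, -0.0, -0.0]
ft_force: [-0.2, 0.2, 0.8]
width: 0.087
grip_force: 0.0
```

>>> play_rows(claw=[0,0,0,0,0,0,0,0], delta_pos=[[0,0,0],[0,0,0],[0,0,0],[0,0,0],[0,0,0],[0,0,0],[0,0,0],[0,0,0]], delta_rot=[[0,0,0.046],[0,0,0.046],[0,0,0.046],[0,0,0.046],[0,0,0.046],[0,0,0.046],[0,0,0.046],[0,0,0.046]])

```text
time: 2.6
ee_pos: [0.4575, -0.0791, 0.2505]
eef_rot: [0.817, 0.577, -0.0, -0.0]
ft_force: [0.5, -0.3, -0.3]
width: 0.087
grip_force: 0.0
```

```bash
python3 - <<'E'
from h import *
c,T=wcam(); cv2.imwrite("pics/w1.png",c["pixels"][:,:,::-1])
print(proj(c,[.457,-.081,.142],T), proj(c,[.457,-.081,.149],T))
go([.457,-.080,.122],np.radians(-28.6))
E
```

```text
[276.05353224 211.981603  ] [276.03428535 214.79951799]
pos [ 0.4575 -0.0791  0.2505] tooly deg -20.0 tilt [-0.0001  0.0002] F [ 0.5  1.4 -0.1] w 0.0872 q [-0.47 -0.07  0.52  1.85  0.04  1.36 -0.31]
shift units [-0.0054 -0.0007  0.6424]
turn z units 0.0477 or -0.9523
```

View pics/w1.png

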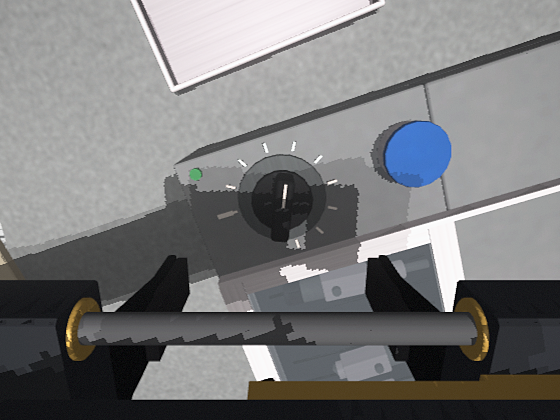

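The wrist view shows the dial skirt centred near (282,198) and the bar almost upright in the image, with its white line from (287,185) to (284,210). It sits slightly off my predicted spot.

```bash
python3 - <<'E'
from h import *
c,T=wcam()
print(onz(c,282,198,.119,T),onz(c,282,206,.149,T))
a,b=onz(c,287,185,.149,T),onz(c,284,210,.149,T); print(np.degrees(np.arctan2(*(a-b)[1::-1])))
g=cv2.cvtColor(c["pixels"],cv2.COLOR_RGB2GRAY)[150:250,230:340]; n,l,st,ce=cv2.connectedComponentsWithStats((g<22).astype(np.uint8)); i=1+st[1:,4].argmax(); print(st[i],ce[i]+[230,150])
p=[.5*(onz(c,282,198,.119,T)+onz(c,282,206,.149,T))[k] for k in (0,1)]; go(p+[.123])
E
```

```text
[ 0.46322619 -0.07811181  0.119     ] [ 0.46355832 -0.07600084  0.149     ]
63.809101895613914
[56 88  2  3  4] [286.5 239. ]
pos [ 0.4575 -0.0791  0.2505] tooly deg -19.3 tilt [-0.0001  0.0001] F [-0.3  0.2  0.8] w 0.0871 q [-0.47 -0.07  0.52  1.85  0.04  1.36 -0.29]
shift units [0.0193 0.0244 0.6373]
```

>>> play_rows(claw=[0,0,0,0,0,0,0,0], delta_pos=[[0.015,0.018,0],[0,0,0.1],[0,0,0.1],[0,0,0.1],[0,0,0.1],[0,0,0.1],[0,0,0.1],[0,0,0.035]], delta_rot=[[0,0,0.043],[0,0,0],[0,0,0],[0,0,0],[0,0,0],[0,0,0],[0,0,0],[0,0,0]])

```text
time: 3.5
ee_pos: [0.4609, -0.0774, 0.1219]
eef_rot: [0.851, 0.525, -0.001, -0.001]
ft_force: [0.0, 0.1, 0.2]
width: 0.0867
grip_force: 0.0
```

>>> play_rows(claw=[0.5,1,1,1,1,1,1,1], delta_pos=[[0,0,0],[0,0,0],[0,0,0],[0,0,0],[0,0,0],[0,0,0],[0,0,0],[0,0,0]], delta_rot=[[0,0,0],[0,0,0],[0,0,0],[0,0,0],[0,0,0],[0,0,0],[0,0,0],[0,0,0]], squeeze=12)

```text
time: 4.3
ee_pos: [0.462, -0.0774, 0.1236]
eef_rot: [0.852, 0.523, 0.0, -0.0]
ft_force: [0.4, 1.2, 0.0]
width: 0.0309
grip_force: 0.0
```

>>> play_rows(claw=[1,1,1,1,1], delta_pos=[[0,0,0],[0,0,0],[0,0,0],[0,0,0],[0,0,0]], delta_rot=[[0,0,0],[0,0,0],[0,0,0],[0,0,0],[0,0,0]])

```text
time: 4.8
ee_pos: [0.4626, -0.0777, 0.1237]
eef_rot: [0.852, 0.523, 0.0, 0.001]
ft_force: [4.8, -1.7, -4.6]
width: 0.0139
grip_force: 12.0
```

>>> play_rows(claw=[1,1,1,1,1,1,1,1], delta_pos=[[0,0,0],[0,0,0],[0,0,0],[0,0,0],[0,0,0],[0,0,0],[0,0,0],[0,0,0]], delta_rot=[[0,0,-0.04],[0,0,-0.04],[0,0,-0.04],[0,0,-0.04],[0,0,-0.04],[0,0,-0.04],[0,0,-0.04],[0,0,-0.04]])

```text
time: 5.6
ee_pos: [0.4598, -0.0778, 0.1235]
eef_rot: [0.493, 0.87, -0.001, -0.002]
ft_force: [-12.3, -2.3, 13.0]
width: 0.0138
grip_force: 12.0
```

>>> play_rows(claw=[1,1,1,1,1,1,1,1], delta_pos=[[0,0,0],[0,0,0],[0,0,0],[0,0,0],[0,0,0],[0,0,0],[0,0,0],[0,0,0]], delta_rot=[[0,0,-0.04],[0,0,-0.04],[0,0,-0.04],[0,0,-0.04],[0,0,-0.04],[0,0,-0.04],[0,0,-0.04],[0,0,0]])

```text
time: 6.4
ee_pos: [0.4589, -0.08, 0.1232]
eef_rot: [0.076, 0.997, -0.001, -0.003]
ft_force: [-14.1, -9.5, 11.4]
width: 0.014
grip_force: 12.0
```

```bash
python3 - <<'E'
from h import *
go(None,np.radians(88.4)); print(r.read_state()["torque"])
E
```

```text
pos [ 0.4589 -0.08    0.1232] tooly deg 81.2 tilt [-0.0065 -0.002 ] F [-14.1  -9.5  11.4] w 0.014 q [-0.37  0.06  0.47  2.01 -0.03  1.08  1.52]
turn z units -0.0398 or 0.9602
[-2.15984778  3.0578821  -0.01292381]
```

>>> play_rows(claw=[1,1,1,1,1,1,1], delta_pos=[[0.012,-0.007,0],[0,0,0],[0,0,0],[0,0,0],[0,0,0],[0,0,0],[0,0,0]], delta_rot=[[0,0,0],[0,0,-0.02],[0,0,-0.02],[0,0,-0.01],[0,0,-0.01],[0,0,-0.01],[0,0,0]])

```text
time: 7.1
ee_pos: [0.4586, -0.0789, 0.1232]
eef_rot: [-0.032, 0.999, -0.0, -0.001]
ft_force: [-1.9, -2.5, 0.2]
width: 0.0186
grip_force: 1.3
```

```bash
python3 - <<'E'
from h import *
go(None,np.radians(88.4)); print(r.read_state()["torque"])
E
```

```text
pos [ 0.4586 -0.0789  0.1232] tooly deg 93.7 tilt [-0.0018 -0.0002] F [-1.9 -2.5  0.2] w 0.0186 q [-0.37  0.06  0.46  2.01 -0.03  1.08  1.74]
turn z units 0.0295 or -0.9705
[-0.52541401  0.38310476 -0.01215463]
```

>>> play_rows(claw=[1,1,1,1,1], delta_pos=[[0,0,0],[0,0,0],[0,0,0],[0,0,0],[0,0,0]], delta_rot=[[0,0,0],[0,0,0],[0,0,0],[0,0,0],[0,0,0]])

```text
time: 7.6
ee_pos: [0.4587, -0.0802, 0.1233]
eef_rot: [-0.031, 1.0, -0.001, -0.001]
ft_force: [-2.5, -9.2, -0.3]
width: 0.0154
grip_force: 12.0
```

```bash
python3 - <<'E'
from h import *
go(None,np.radians(88.4)); print(r.read_state()["torque"])
E
```

```text
pos [ 0.4587 -0.0802  0.1233] tooly deg 93.6 tilt [-0.0012 -0.0019] F [-2.5 -9.2 -0.3] w 0.0154 q [-0.37  0.06  0.46  2.01 -0.03  1.08  1.74]
turn z units 0.0286 or -0.9714
[-1.88789113  0.48689913 -0.21564989]
```

>>> play_rows(claw=[0.5,0.4,0.4,0.4,0.4,0.4,0.4,0.4], delta_pos=[[0,0,0],[0,0,0],[0,0,0],[0,0,0],[0,0,-0.1],[0,0,-0.15],[0,0,-0.2],[0,0,-0.15]], delta_rot=[[0,0,0],[0,0,0],[0,0,0],[0,0,0],[0,0,0],[0,0,0],[0,0,0],[0,0,0]])

```text
time: 8.4
ee_pos: [0.4597, -0.0782, 0.2458]
eef_rot: [-0.032, 0.999, 0.0, 0.001]
ft_force: [-0.1, 0.3, 0.3]
width: 0.052
grip_force: 0.0
```

```bash
python3 - <<'E'
from h import *
c,T=wcam(); cv2.imwrite("pics/w2.png",c["pixels"][:,:,::-1])
go([.383,-.2955,.2],np.radians(-1.6))
E
```

```text
pos [ 0.4616 -0.0784  0.2501] tooly deg 93.7 tilt [0.0074 0.001 ] F [ 1.1 -0.2  4. ] w 0.0523 q [-0.39 -0.06  0.44  1.84  0.03  1.35  1.69]
shift units [ 0.4641 -1.0579  0.2466]
turn z units -0.4705 or 0.5295
```

View pics/w2.png

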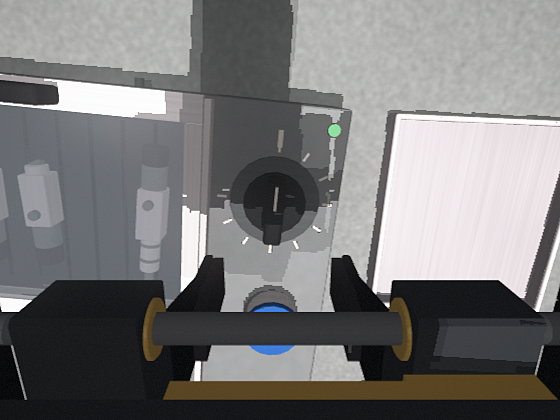

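The wrist view shows the dial's white line at (276,195) pointing at the long tick at (281,140), towards the robot and aligned with the dryer's edge. The dial is off, so next is the window.

>>> play_rows(claw=[0.4,0.4,0.4,0.4,0.4,0.4,0.4,0.4], delta_pos=[[0.077,-0.176,0],[0.077,-0.176,0],[0.077,-0.176,0],[0.077,-0.176,0],[0.077,-0.176,0],[0.077,-0.176,0],[0,0,0],[0,0,0]], delta_rot=[[0,0,0],[0,0,0],[0,0,0],[0,0,0],[0,0,0],[0,0,0],[0,0,0.046],[0,0,0.046]])

```text
time: 9.25
ee_pos: [0.3804, -0.2961, 0.2434]
eef_rot: [0.116, 0.993, 0.0, 0.0]
ft_force: [-0.3, 0.4, 0.1]
width: 0.0521
grip_force: 0.0
```

>>> play_rows(claw=[0.4,0.4,0.4,0.4,0.4,0.4,0.4,0.4], delta_pos=[[0,0,0],[0,0,0],[0,0,0],[0,0,0],[0,0,0],[0,0,0],[0,0,0],[0,0,0]], delta_rot=[[0,0,0.046],[0,0,0.046],[0,0,0.046],[0,0,0.046],[0,0,0.046],[0,0,0.046],[0,0,0.046],[0,0,0.046]])

```text
time: 10.05
ee_pos: [0.3811, -0.2949, 0.2434]
eef_rot: [0.639, 0.769, 0.0, -0.0]
ft_force: [1.0, 0.0, -1.0]
width: 0.0522
grip_force: 0.0
```

>>> play_rows(claw=[0.4,0.4,0.4], delta_pos=[[0,0,0],[0,0,0],[0,0,0]], delta_rot=[[0,0,0.046],[0,0,0.023],[0,0,0]])

```text
time: 10.35
ee_pos: [0.3811, -0.295, 0.2434]
eef_rot: [0.717, 0.697, 0.0, -0.0]
ft_force: [-0.1, 0.1, 0.6]
width: 0.0521
grip_force: 0.0
```

```bash
python3 - <<'E'
from h import *
c,T=wcam(); cv2.imwrite("pics/w3.png",c["pixels"][:,:,::-1])
t=r.camera("top"); 
g=t["pixels"].max(2)[240:262,350:430]; v,u=np.nonzero(g<50); print(u.min()+350,u.max()+350,v.min()+240,v.max()+240)
go([.383,-.2955,.118],np.radians(-1.6)); print(proj(c,[.383,-.2955,.144],T))
E
```

```text
350 429 240 261
pos [ 0.381  -0.295   0.2434] tooly deg -1.4 tilt [0.0001 0.0002] F [-0.1 -0.1 -0.6] w 0.052 q [-0.13 -0.03  0.69  1.82  0.02  1.34  0.53]
shift units [-0.0022  0.0101  0.6271]
turn z units 0.0014 or -0.9986
[278.53621316 213.46259466]
```

View pics/w3.png

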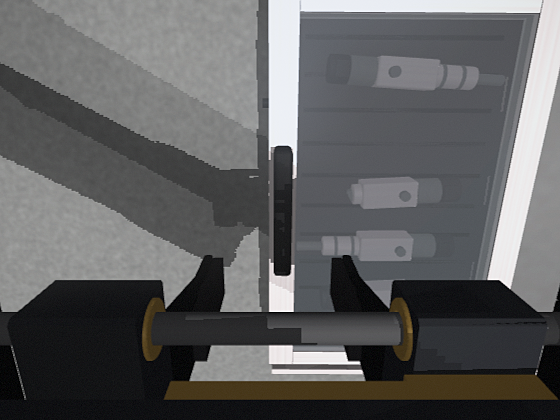

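The wrist view shows the pull bar from (283,147) to (283,275), about 3 mm further in x than I predicted, which is within calibration error. Descending to grip it.

>>> play_rows(claw=[0.4,0.4,0.4,0.4,0.4,0.4,0.4,0.4], delta_pos=[[0,0.018,0.1],[0,0,0.1],[0,0,0.1],[0,0,0.1],[0,0,0.1],[0,0,0.08],[0,0,0.045],[0,0,0]], delta_rot=[[0,0,0],[0,0,0],[0,0,0],[0,0,0],[0,0,0],[0,0,0],[0,0,0],[0,0,0]])

```text
time: 11.25
ee_pos: [0.384, -0.2949, 0.1177]
eef_rot: [0.716, 0.698, -0.0, -0.001]
ft_force: [-0.6, -0.5, 0.1]
width: 0.0522
grip_force: 0.0
```

>>> play_rows(claw=[1,1,1,1,1,1,1,1], delta_pos=[[0,0,0],[0,0,0],[0,0,0],[0,0,0],[0,0,0],[0,0,0],[0,0,0],[0,0,0]], delta_rot=[[0,0,0],[0,0,0],[0,0,0],[0,0,0],[0,0,0],[0,0,0],[0,0,0],[0,0,0]], squeeze=15)

```text
time: 12.05
ee_pos: [0.3852, -0.2953, 0.1187]
eef_rot: [0.716, 0.698, 0.0, 0.001]
ft_force: [5.2, 0.5, -1.9]
width: 0.0141
grip_force: 15.0
```

>>> play_rows(claw=[1,1,1,1,1,1,1,1], delta_pos=[[0,0,0],[0,0.12,0],[0,0.16,0],[0,0.16,0],[0,0.16,0],[0,0.16,0],[0,0.1,0],[0,0.05,0]], delta_rot=[[0,0,0],[0,0,0],[0,0,0],[0,0,0],[0,0,0],[0,0,0],[0,0,0],[0,0,0]])

```text
time: 12.85
ee_pos: [0.5672, -0.3016, 0.1186]
eef_rot: [0.716, 0.698, -0.001, 0.0]
ft_force: [-2.7, -3.0, 5.4]
width: 0.014
grip_force: 15.0
```

```bash
python3 - <<'E'
from h import *
go([.589,-.3,.118])
E
```

```text
pos [ 0.5672 -0.3016  0.1186] tooly deg -1.5 tilt [-0.0009 -0.0022] F [-2.7 -3.   5.4] w 0.014 q [-0.05  0.5   0.63  1.57 -0.31  1.18  0.61]
shift units [0.0107 0.1088 0.003 ]
```

>>> play_rows(claw=[1,1,1,1,1], delta_pos=[[0,0.05,0],[0,0.04,0],[0,0.02,0],[0,0.01,0],[0,0,0]], delta_rot=[[0,0,0],[0,0,0],[0,0,0],[0,0,0],[0,0,0]])

```text
time: 13.35
ee_pos: [0.5899, -0.3022, 0.1186]
eef_rot: [0.717, 0.697, -0.001, 0.001]
ft_force: [1.6, -5.7, -0.2]
width: 0.0141
grip_force: 15.0
```

>>> play_rows(claw=[1,1,1], delta_pos=[[0,0.015,0],[0,0.01,0],[0,0,0]], delta_rot=[[0,0,0],[0,0,0],[0,0,0]])

```text
time: 13.65
ee_pos: [0.5901, -0.3022, 0.1185]
eef_rot: [0.718, 0.696, -0.003, -0.004]
ft_force: [-22.0, 0.8, 14.7]
width: 0.0139
grip_force: 14.9
```

>>> play_rows(claw=[0.5,0.5,0.5,0.5,0.5,0.5,0.5,0.5], delta_pos=[[0,-0.02,0],[0,0,0],[0,0,0],[0,0,-0.15],[0,0,-0.2],[0,0,-0.2],[0,-0.2,-0.1],[0,-0.2,0]], delta_rot=[[0,0,0],[0,0,0],[0,0,0],[0,0,0],[0,0,0],[0,0,0],[0,0,0],[0,0,0]])

```text
time: 14.45
ee_pos: [0.5124, -0.2991, 0.2513]
eef_rot: [0.716, 0.698, 0.001, 0.002]
ft_force: [0.1, -1.6, 1.0]
width: 0.0434
grip_force: 0.0
```

>>> play_rows(claw=[0.5,0.5,0.5,0.5,0.5,0.5,0.5,0.5], delta_pos=[[0,-0.1,0],[0,0,0],[0,0,0],[0,0,0],[0,0,0],[0,0,0],[0,0,0],[0,0,0]], delta_rot=[[0,0,0.046],[0,0,0.046],[0,0,0.046],[0,0,0.046],[0,0,0.046],[0,0,0.046],[0,0,0.046],[0,0,0.046]])

```text
time: 15.25
ee_pos: [0.4919, -0.2975, 0.2485]
eef_rot: [0.982, 0.191, 0.0, -0.0]
ft_force: [0.1, -1.3, -0.6]
width: 0.0438
grip_force: 0.0
```

>>> play_rows(claw=[0.5,0.5,0.5,0.5], delta_pos=[[0,0,0],[0,0,0],[0,0,0],[0,0,0]], delta_rot=[[0,0,0.046],[0,0,0.046],[0,0,0.036],[0,0,0]])

```text
time: 15.65
ee_pos: [0.4919, -0.2976, 0.2485]
eef_rot: [1.0, -0.007, 0.0, -0.0]
ft_force: [0.0, 0.3, -0.0]
width: 0.0436
grip_force: 0.0
```

```bash
python3 - <<'E'
from h import *
go(None,np.radians(-91.6))
c,T=wcam(); t=r.camera("top"); s=r.camera("side")
cv2.imwrite("pics/w4.png",c["pixels"][:,:,::-1])
a=cv2.resize(t["pixels"][100:270,100:460,::-1],None,fx=2.2,fy=2.2,interpolation=cv2.INTER_CUBIC); cv2.imwrite("pics/t4.png",a)
E
```

```text
pos [ 0.4919 -0.2976  0.2485] tooly deg -90.8 tilt [0.0001 0.0002] F [ 0.   0.3 -0. ] w 0.0436 q [-0.3   0.28  0.94  1.6  -0.23  1.38 -0.92]
turn z units 0.0042 or -0.9958
```

View pics/w4.png

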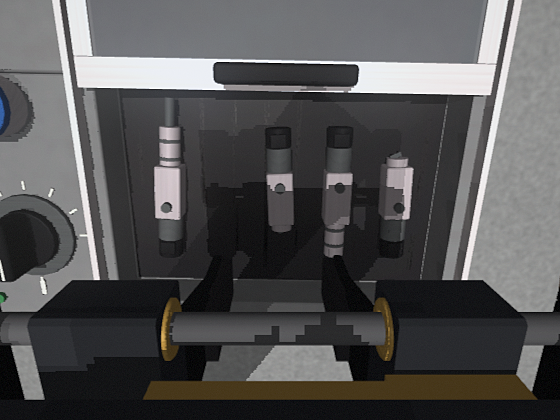

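View pics/t4.png

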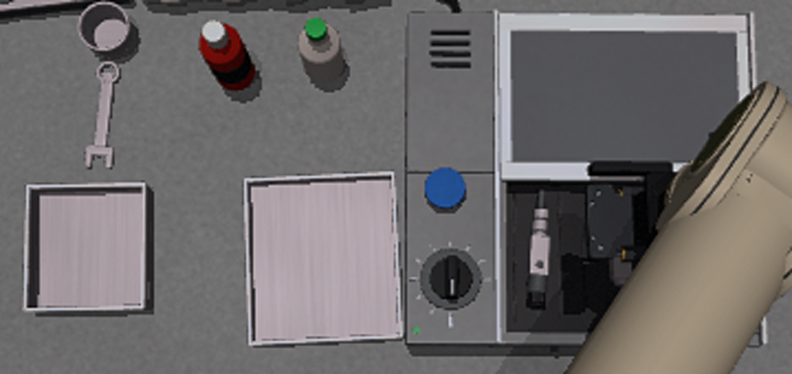

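The wrist view shows the open chamber with block centres near (170,192) sound, (281,201) snapped, (339,200) sound and (396,191) snapped. The top view shows the dial off and the window open. The large tray has been knocked about 5 cm towards the dryer.

```bash
cat >> h.py <<'E'
def trays(t):
    # bright rims/floors left of dryer: minAreaRect of outer contour, cast at rim height
    h=t["pixels"].astype(int); m=((h.min(2)>140)).astype(np.uint8); m[:,int(285):]=0; m[:165]=0; m[290:]=0; m[:,:90]=0
    m=cv2.morphologyEx(m,cv2.MORPH_CLOSE,np.ones((9,9),np.uint8))
    for k in cv2.findContours(m,cv2.RETR_EXTERNAL,cv2.CHAIN_APPROX_NONE)[0]:
        if cv2.contourArea(k)<1500: continue
        z=.035 if cv2.contourArea(k)<4200 else .022
        P=np.array([onz(t,u,v,z)[:2] for u,v in k[:,0]]).astype(np.float32)
        print(cv2.contourArea(k),"tray",[np.round(q,3) for q in cv2.minAreaRect(P)])
E
python3 - <<'E'
from h import *
c,T=wcam(); t=r.camera("top")
for a,b in [((170,192),(345,215.3)),((281,201),(382,218.6)),((339,200),(400.8,218)),((396,191),(420.3,214.7))]: print(np.round(onz(c,*a,.084,T),3),np.round(onz(t,*b,.084),3))
# axis directions
for a,b in [((170,105),(171,250)),((278,135),(282,230)),((339,135),(335,250)),((397,155),(392,238))]:
    p,q=onz(c,*a,.075,T),onz(c,*b,.075,T); d=p-q; print(round(np.degrees(np.arctan2(d[1],d[0])),1),np.round(np.linalg.norm(d),3),np.round(q,3))
trays(t)
E
```

```text
[ 0.493 -0.2    0.084] [ 0.49  -0.196  0.084]
[ 0.483 -0.302  0.084] [ 0.478 -0.298  0.084]
[ 0.484 -0.355  0.084] [ 0.478 -0.351  0.084]
[ 0.492 -0.407  0.084] [ 0.486 -0.406  0.084]
-5.2 0.138 [ 0.431 -0.193  0.075]
2.0 0.091 [ 0.452 -0.303  0.075]
0.4 0.112 [ 0.43  -0.355  0.075]
1.7 0.081 [ 0.442 -0.41   0.075]
5091.5 tray [array([0.501, 0.084]), array([0.222, 0.202]), np.float64(1.212)]
3192.5 tray [array([0.549, 0.394]), array([0.157, 0.221]), np.float64(89.679)]
```

>>> play_rows(claw=[0.56,0.56,0.56,0.56,0.56,0.56,0.56,0.56], delta_pos=[[-0.015,0.007,0.1],[0,0,0.15],[0,0,0.15],[0,0,0.15],[0,0,0.15],[0,0,0.12],[0,0,0.06],[0,0,0.037]], delta_rot=[[0,0,0],[0,0,0],[0,0,0],[0,0,0],[0,0,0],[0,0,0],[0,0,0],[0,0,0]])

```text
time: 16.7
ee_pos: [0.4883, -0.2994, 0.0645]
eef_rot: [1.0, -0.006, -0.0, -0.0]
ft_force: [-0.4, -0.3, 0.7]
width: 0.0383
grip_force: 0.0
```

>>> play_rows(claw=[1,1,1,1,1], delta_pos=[[0,0,0],[0,0,0],[0,0,0],[0,0,0],[0,0,0]], delta_rot=[[0,0,0],[0,0,0],[0,0,0],[0,0,0],[0,0,0]], squeeze=40)

```text
time: 17.2
ee_pos: [0.4891, -0.2998, 0.0662]
eef_rot: [1.0, -0.007, 0.001, 0.0]
ft_force: [-0.9, 1.6, 7.1]
width: 0.0242
grip_force: 39.7
```

>>> play_rows(claw=[1,1,1,1,1,1,1,1], delta_pos=[[0,0,0],[0,0,-0.06],[0,0,-0.12],[0,0,-0.16],[0,0,-0.2],[0,0,-0.2],[0,0,-0.2],[0,0,-0.06]], delta_rot=[[0,0,0],[0,0,0],[0,0,0],[0,0,0],[0,0,0],[0,0,0],[0,0,0],[0,0,0]])

```text
time: 18.0
ee_pos: [0.4892, -0.3006, 0.2698]
eef_rot: [1.0, -0.007, 0.003, 0.001]
ft_force: [-0.3, -0.8, -1.5]
width: 0.0236
grip_force: 39.7
```

```bash
python3 - <<'E'
from h import *
t=r.camera("top"); trays(t)
P=[onz(t,100+a/2.2,100+b/2.2,.035) for a,b in [(25,184),(149,183),(154,312),(24,312)]]; print(np.round(P,3)[:,:2].tolist(),np.mean(P,0))
print(np.linalg.norm(P[0]-P[1]),np.linalg.norm(P[1]-P[2]))
s=r.camera("side"); cv2.imwrite("pics/s5.png",s["pixels"][:,:,::-1])
go([.549,.335,.26])
E
```

```text
5091.5 tray [array([0.501, 0.084]), array([0.222, 0.202]), np.float64(1.212)]
3193.5 tray [array([0.549, 0.394]), array([0.157, 0.221]), np.float64(89.679)]
[[0.607, 0.473], [0.604, 0.309], [0.433, 0.302], [0.437, 0.471]] [0.51995182 0.38870227 0.035     ]
0.16375236407804653 0.17107016827302685
pos [ 0.4889 -0.2999  0.2669] tooly deg -90.8 tilt [ 0.003  -0.0006] F [-0.3 -0.  -2.1] w 0.0235 q [-0.31  0.27  0.95  1.58 -0.22  1.41 -0.93]
shift units [ 0.2567 -3.1782  0.0338]
```

View pics/s5.png

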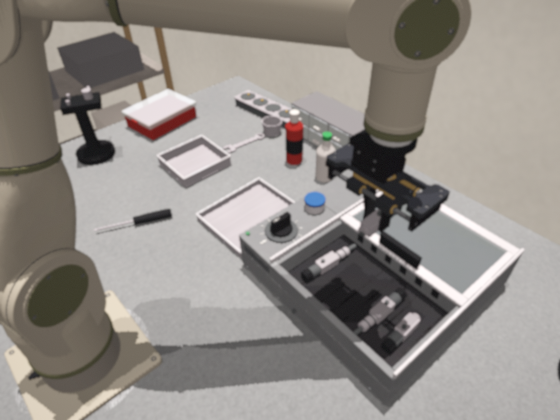

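The side view shows a snapped injector held above the chamber and three left at (325,262), (380,310) and (405,330). The trays are unchanged since the knock. The small tray's centre is about (0.520, 0.392).

>>> play_rows(claw=[1,1,1,1,1,1,1,1], delta_pos=[[-0.004,-0.231,0],[-0.004,-0.231,0],[-0.004,-0.231,0],[-0.004,-0.231,0],[-0.004,-0.231,0],[-0.004,-0.231,0],[-0.004,-0.231,0],[-0.004,-0.231,0]], delta_rot=[[0,0,0],[0,0,0],[0,0,0],[0,0,0],[0,0,0],[0,0,0],[0,0,0],[0,0,0]])

```text
time: 18.9
ee_pos: [0.4857, 0.0721, 0.2635]
eef_rot: [1.0, -0.007, -0.001, 0.0]
ft_force: [1.3, -0.6, -1.6]
width: 0.0237
grip_force: 39.7
```

>>> play_rows(claw=[1,1,1,1,1,1,1,1], delta_pos=[[-0.004,-0.231,0],[-0.004,-0.231,0],[-0.004,-0.231,0],[-0.004,-0.231,0],[-0.004,-0.231,0],[-0.004,-0.231,0],[-0.004,-0.231,0],[0,0,0]], delta_rot=[[0,0,0],[0,0,0],[0,0,0],[0,0,0],[0,0,0],[0,0,0],[0,0,0],[0,0,-0.045]])

```text
time: 19.7
ee_pos: [0.4818, 0.4006, 0.2608]
eef_rot: [0.998, 0.068, -0.003, 0.001]
ft_force: [-1.3, 0.0, -2.7]
width: 0.0239
grip_force: 39.7
```

>>> play_rows(claw=[1,1,1,1,1,1,1,1], delta_pos=[[0,0,0],[0,0,0],[0,0,0],[0,0,0],[0,0,0],[0,0,0],[0,0,0],[0,0,0]], delta_rot=[[0,0,-0.045],[0,0,-0.045],[0,0,-0.045],[0,0,-0.045],[0,0,-0.045],[0,0,-0.045],[0,0,-0.045],[0,0,-0.045]])

```text
time: 20.5
ee_pos: [0.4851, 0.3931, 0.2626]
eef_rot: [0.807, 0.591, -0.002, 0.0]
ft_force: [-0.4, 0.3, -1.2]
width: 0.0236
grip_force: 39.7
```

>>> play_rows(claw=[1,1,1], delta_pos=[[0,0,0],[0,0,0],[0,0,0]], delta_rot=[[0,0,-0.045],[0,0,-0.045],[0,0,0]])

```text
time: 20.8
ee_pos: [0.4852, 0.3931, 0.2629]
eef_rot: [0.717, 0.697, -0.002, -0.0]
ft_force: [0.1, -1.4, -1.7]
width: 0.0236
grip_force: 39.7
```

```bash
python3 - <<'E'
from h import *
c,T=wcam(); cv2.imwrite("pics/w6.png",c["pixels"][:,:,::-1])
go([.488,.392,.012],0)
E
```

```text
pos [0.4854 0.3932 0.2633] tooly deg -1.9 tilt [-0.0022 -0.0018] F [ 0.1  0.1 -2.2] w 0.0238 q [-0.94  0.32  0.24  1.41 -0.07  1.43 -0.73]
shift units [-0.0032  0.016   1.2563]
turn z units -0.0103 or 0.9897
```

View pics/w6.png

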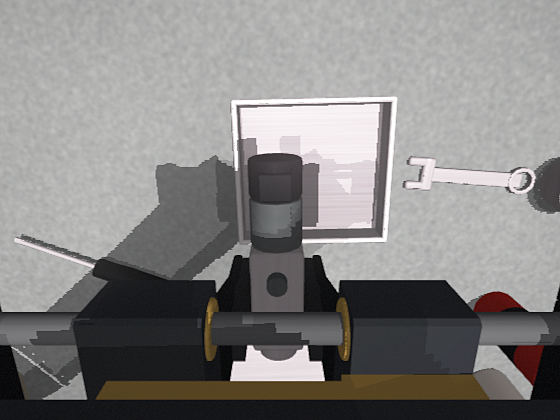

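The wrist view shows the held injector level above the small tray (rim at x 233–397, y 98–242), with the left wall clear. Lowering now.

>>> play_rows(claw=[1,1,1,1,1,1,1,1], delta_pos=[[0,0.02,0.15],[0,0,0.2],[0,0,0.2],[0,0,0.2],[0,0,0.2],[0,0,0.15],[0,0,0.1],[0,0,0.02]], delta_rot=[[0,0,-0.01],[0,0,0],[0,0,0],[0,0,0],[0,0,0],[0,0,0],[0,0,0],[0,0,0]])

```text
time: 21.65
ee_pos: [0.4879, 0.3919, 0.0175]
eef_rot: [0.708, 0.706, -0.003, 0.0]
ft_force: [-0.4, -0.3, -1.1]
width: 0.0235
grip_force: 39.7
```

>>> play_rows(claw=[1,1,1], delta_pos=[[0,0,0.02],[0,0,0.01],[0,0,0]], delta_rot=[[0,0,0],[0,0,0],[0,0,0]])

```text
time: 21.95
ee_pos: [0.4904, 0.394, 0.016]
eef_rot: [0.707, 0.708, 0.001, -0.0]
ft_force: [-0.6, 0.1, -1.5]
width: 0.0238
grip_force: 39.7
```

>>> play_rows(claw=[1,1,1], delta_pos=[[0,0,0.012],[0,0,0.008],[0,0,0]], delta_rot=[[0,0,0],[0,0,0],[0,0,0]])

```text
time: 22.25
ee_pos: [0.4899, 0.3936, 0.0112]
eef_rot: [0.706, 0.708, 0.0, -0.0]
ft_force: [-0.2, -0.3, -2.2]
width: 0.0233
grip_force: 39.7
```

>>> play_rows(claw=[1,1,1], delta_pos=[[0,0,0.008],[0,0,0.004],[0,0,0]], delta_rot=[[0,0,0],[0,0,0],[0,0,0]])

```text
time: 22.55
ee_pos: [0.4901, 0.3937, 0.0102]
eef_rot: [0.706, 0.708, 0.0, -0.0]
ft_force: [-4.4, -4.1, 12.4]
width: 0.0239
grip_force: 39.7
```

>>> play_rows(claw=[0.56,0.56,0.56,0.56,0.56,0.56,0.56,0.56], delta_pos=[[0,0,-0.005],[0,0,0],[0,0,0],[0,0,-0.15],[0,0,-0.25],[0,0,-0.25],[0,0,-0.25],[0,0,-0.25]], delta_rot=[[0,0,0],[0,0,0],[0,0,0],[0,0,0],[0,0,0],[0,0,0],[0,0,0],[0,0,0]])

```text
time: 23.35
ee_pos: [0.4897, 0.3933, 0.2419]
eef_rot: [0.706, 0.708, 0.0, -0.0]
ft_force: [0.7, 1.0, -0.6]
width: 0.0385
grip_force: 0.0
```

```bash
python3 - <<'E'
from h import *
go([.480,-.406,.24],np.radians(-88))
c,T=wcam(); cv2.imwrite("pics/w7.png",c["pixels"][:,:,::-1])
E
```

```text
pos [0.4897 0.3933 0.2419] tooly deg 0.1 tilt [0.0002 0.0002] F [ 0.7  1.  -0.6] w 0.0385 q [-0.93  0.33  0.24  1.44 -0.08  1.38 -0.69]
shift units [-3.9962 -0.0562  0.0084]
turn z units 0.4895 or -0.5105
```

View pics/w7.png

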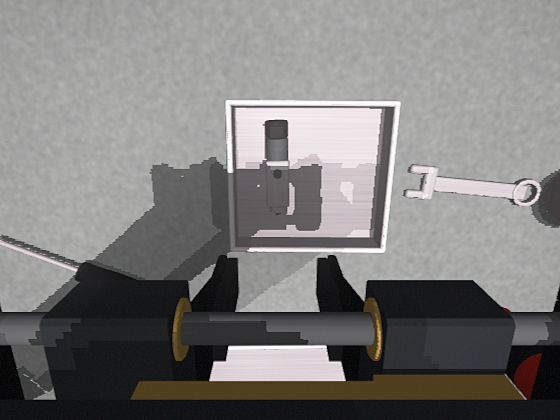

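The injector lies flat in the small tray at (277,170). Next is the rightmost injector.

>>> play_rows(claw=[0.56,0.56,0.56,0.56,0.56,0.56,0.56,0.56], delta_pos=[[-0.235,-0.003,0],[-0.235,-0.003,0],[-0.235,-0.003,0],[-0.235,-0.003,0],[-0.235,-0.003,0],[-0.235,-0.003,0],[-0.235,-0.003,0],[-0.235,-0.003,0]], delta_rot=[[0,0,0],[0,0,0],[0,0,0],[0,0,0],[0,0,0],[0,0,0],[0,0,0],[0,0,0]])

```text
time: 24.2
ee_pos: [0.4855, 0.0157, 0.2396]
eef_rot: [0.706, 0.708, 0.0, -0.0]
ft_force: [1.2, -0.6, -0.7]
width: 0.0381
grip_force: 0.0
```

>>> play_rows(claw=[0.56,0.56,0.56,0.56,0.56,0.56,0.56,0.56], delta_pos=[[-0.235,-0.003,0],[-0.235,-0.003,0],[-0.235,-0.003,0],[-0.235,-0.003,0],[-0.235,-0.003,0],[-0.235,-0.003,0],[-0.235,-0.003,0],[-0.235,-0.003,0]], delta_rot=[[0,0,0],[0,0,0],[0,0,0],[0,0,0],[0,0,0],[0,0,0],[0,0,0],[0,0,0]])

```text
time: 25.0
ee_pos: [0.4819, -0.3602, 0.2395]
eef_rot: [0.706, 0.708, 0.0, 0.0]
ft_force: [0.8, -0.4, 0.0]
width: 0.038
grip_force: 0.0
```

>>> play_rows(claw=[0.56,0.56,0.56,0.56,0.56,0.56,0.56,0.56], delta_pos=[[-0.235,-0.003,0],[0,0,0],[0,0,0],[0,0,0],[0,0,0],[0,0,0],[0,0,0],[0,0,0]], delta_rot=[[0,0,0],[0,0,0.045],[0,0,0.045],[0,0,0.045],[0,0,0.045],[0,0,0.045],[0,0,0.045],[0,0,0.045]])

```text
time: 25.8
ee_pos: [0.4814, -0.4054, 0.2393]
eef_rot: [0.959, 0.285, -0.0, -0.0]
ft_force: [-0.2, 0.1, -0.5]
width: 0.0386
grip_force: 0.0
```

>>> play_rows(claw=[0.56,0.56,0.56,0.56,0.56], delta_pos=[[0,0,0],[0,0,0],[0,0,0],[0,0,0],[0,0,0]], delta_rot=[[0,0,0.045],[0,0,0.045],[0,0,0.045],[0,0,0.042],[0,0,0]])

```text
time: 26.3
ee_pos: [0.4814, -0.4054, 0.2392]
eef_rot: [1.0, 0.013, -0.0, 0.0]
ft_force: [0.6, 0.3, -0.3]
width: 0.0381
grip_force: 0.0
```

```bash
python3 - <<'E'
from h import *
go([.479,-.406,.065],np.radians(-88)); trays(r.camera("top"))
c,T=wcam(); g=c["pixels"].astype(int); m=(g.min(2)>90).astype(np.uint8); m[:100]=0; m[270:]=0
n,l,st,ce=cv2.connectedComponentsWithStats(m)
for i in range(1,n):
    if 150<st[i,4]<6000: print(st[i],np.round(onz(c,*ce[i],.084,T),3))
E
```

```text
pos [ 0.4814 -0.4054  0.2392] tooly deg -88.6 tilt [-0.0008 -0.0003] F [ 0.6  0.3 -0.3] w 0.0381 q [-0.15  0.54  1.14  1.47 -0.49  1.44 -0.56]
shift units [-0.0116  0.0026  0.8709]
turn z units -0.0031 or 0.9969
5091.5 tray [array([0.501, 0.084]), array([0.222, 0.202]), np.float64(1.212)]
3193.5 tray [array([0.549, 0.394]), array([0.157, 0.221]), np.float64(89.679)]
[  24  100   37  126 2859] [ 0.504 -0.201  0.084]
[ 206  137   28   84 1839] [ 0.493 -0.355  0.084]
[ 268  144   28   70 1575] [ 0.496 -0.409  0.084]
[212 224  17  13 187] [ 0.446 -0.354  0.084]
[ 495  231   65   39 2125] [ 0.435 -0.643  0.084]
[ 26 264 108   6 153] [ 0.405 -0.217  0.084]
```

>>> play_rows(claw=[0.56,0.56,0.56,0.56,0.56,0.56,0.56,0.56], delta_pos=[[-0.01,0.008,0.1],[0,0,0.15],[0,0,0.15],[0,0,0.15],[0,0,0.15],[0,0,0.1],[0,0,0.06],[0,0,0.008]], delta_rot=[[0,0,0],[0,0,0],[0,0,0],[0,0,0],[0,0,0],[0,0,0],[0,0,0],[0,0,0]])

```text
time: 27.2
ee_pos: [0.479, -0.4066, 0.065]
eef_rot: [1.0, 0.015, -0.001, -0.001]
ft_force: [-0.1, -1.3, 0.1]
width: 0.0385
grip_force: 0.0
```

>>> play_rows(claw=[1,1,1,1,1], delta_pos=[[0,0,0],[0,0,0],[0,0,0],[0,0,0],[0,0,0]], delta_rot=[[0,0,0],[0,0,0],[0,0,0],[0,0,0],[0,0,0]])

```text
time: 27.7
ee_pos: [0.4799, -0.4078, 0.0673]
eef_rot: [1.0, 0.014, 0.001, 0.001]
ft_force: [-0.4, 0.3, 7.0]
width: 0.0238
grip_force: 40.0
```

>>> play_rows(claw=[1,1,1,1,1,1,1,1], delta_pos=[[0,0,0],[0,0,-0.06],[0,0,-0.12],[0,0,-0.16],[0,0,-0.2],[0,0,-0.2],[0,0,-0.2],[0,0,-0.06]], delta_rot=[[0,0,0],[0,0,0],[0,0,0],[0,0,0],[0,0,0],[0,0,0],[0,0,0],[0,0,0]])

```text
time: 28.5
ee_pos: [0.4796, -0.4083, 0.2709]
eef_rot: [1.0, 0.013, 0.002, 0.001]
ft_force: [-0.2, -1.2, -2.6]
width: 0.0238
grip_force: 40.0
```

```bash
python3 - <<'E'
from h import *
go([.552,.392,.26],0)
E
```

```text
pos [ 0.4796 -0.4083  0.2709] tooly deg -88.5 tilt [ 0.004  -0.0029] F [-0.2 -1.2 -2.6] w 0.0238 q [-0.15  0.52  1.15  1.42 -0.48  1.49 -0.56]
shift units [ 0.4686 -3.9905  0.0442]
turn z units -0.4915 or 0.5085
```

>>> play_rows(claw=[1,1,1,1,1,1,1,1], delta_pos=[[0.0275,-0.235,0],[0.0275,-0.235,0],[0.0275,-0.235,0],[0.0275,-0.235,0],[0.0275,-0.235,0],[0.0275,-0.235,0],[0.0275,-0.235,0],[0.0275,-0.235,0]], delta_rot=[[0,0,0],[0,0,0],[0,0,0],[0,0,0],[0,0,0],[0,0,0],[0,0,0],[0,0,0]])

```text
time: 29.3
ee_pos: [0.5124, -0.028, 0.2658]
eef_rot: [1.0, 0.014, -0.0, -0.001]
ft_force: [0.9, -0.1, -1.9]
width: 0.0234
grip_force: 40.0
```

>>> play_rows(claw=[1,1,1,1,1,1,1,1], delta_pos=[[0.0275,-0.235,0],[0.0275,-0.235,0],[0.0275,-0.235,0],[0.0275,-0.235,0],[0.0275,-0.235,0],[0.0275,-0.235,0],[0.0275,-0.235,0],[0.0275,-0.235,0]], delta_rot=[[0,0,0],[0,0,0],[0,0,0],[0,0,0],[0,0,0],[0,0,0],[0,0,0],[0,0,0]])

```text
time: 30.1
ee_pos: [0.5463, 0.3489, 0.2654]
eef_rot: [1.0, 0.014, -0.001, 0.0]
ft_force: [0.9, 0.0, -1.3]
width: 0.0236
grip_force: 40.0
```

>>> play_rows(claw=[1,1,1,1,1,1,1,1], delta_pos=[[0.0275,-0.235,0],[0,0,0],[0,0,0],[0,0,0],[0,0,0],[0,0,0],[0,0,0],[0,0,0]], delta_rot=[[0,0,0],[0,0,-0.045],[0,0,-0.045],[0,0,-0.045],[0,0,-0.045],[0,0,-0.045],[0,0,-0.045],[0,0,-0.045]])

```text
time: 30.9
ee_pos: [0.5507, 0.3938, 0.2655]
eef_rot: [0.872, 0.489, -0.001, 0.0]
ft_force: [0.1, 0.1, -3.4]
width: 0.0234
grip_force: 40.0
```

>>> play_rows(claw=[1,1,1,1,1], delta_pos=[[0,0,0],[0,0,0],[0,0,0],[0,0,0],[0,0,0]], delta_rot=[[0,0,-0.045],[0,0,-0.045],[0,0,-0.045],[0,0,-0.042],[0,0,0]])

```text
time: 31.4
ee_pos: [0.5508, 0.3938, 0.2657]
eef_rot: [0.706, 0.709, -0.001, -0.0]
ft_force: [-0.1, -0.4, -2.5]
width: 0.0239
grip_force: 40.0
```

```bash
python3 - <<'E'
from h import *
go([.552,.392,.016],0)
c,T=wcam()
m=(c["pixels"].min(2)>200).astype(np.uint8); m[270:]=0
n,l,st,ce=cv2.connectedComponentsWithStats(m)
for i in range(1,n):
    if st[i,4]>300:
        x,y,w,h=st[i,:4]; print(st[i],[np.round(onz(c,u,v,.035,T)[:2],3) for u,v in [(x,y),(x+w,y),(x+w,y+h),(x,y+h)]])
E
```

```text
pos [0.5508 0.3938 0.2657] tooly deg 0.2 tilt [-0.0011 -0.0006] F [-0.1 -0.4 -2.5] w 0.0239 q [-1.14  0.49  0.68  1.27 -0.3   1.48 -0.49]
shift units [-0.0083  0.0074  1.2483]
turn z units 0.0013 or -0.9987
[ 169  100  165  144 1722] [array([0.441, 0.472]), array([0.609, 0.473]), array([0.617, 0.314]), array([0.427, 0.313])]
[ 183  107  138   61 6260] [array([0.455, 0.465]), array([0.596, 0.466]), array([0.599, 0.403]), array([0.45 , 0.402])]
[ 494  170   65   61 1097] [array([0.786, 0.401]), array([0.856, 0.402]), array([0.873, 0.331]), array([0.799, 0.331])]
[ 375  173  100   28 1234] [array([0.658, 0.397]), array([0.766, 0.398]), array([0.771, 0.366]), array([0.66 , 0.366])]
[265 206  27  17 343] [array([0.538, 0.359]), array([0.568, 0.36 ]), array([0.569, 0.34 ]), array([0.538, 0.339])]
[252 226  42   8 305] [array([0.523, 0.336]), array([0.571, 0.336]), array([0.571, 0.326]), array([0.523, 0.326])]
```

>>> play_rows(claw=[1,1,1,1,1,1,1,1], delta_pos=[[0,0.01,0.15],[0,0,0.22],[0,0,0.22],[0,0,0.22],[0,0,0.2],[0,0,0.15],[0,0,0.07],[0,0,0.02]], delta_rot=[[0,0,0],[0,0,0],[0,0,0],[0,0,0],[0,0,0],[0,0,0],[0,0,0],[0,0,0]])

```text
time: 32.25
ee_pos: [0.5525, 0.3936, 0.0147]
eef_rot: [0.707, 0.707, -0.001, 0.0]
ft_force: [-0.0, -0.3, -1.7]
width: 0.0237
grip_force: 40.0
```

>>> play_rows(claw=[1,1,1,1], delta_pos=[[0,0,0.014],[0,0,0.008],[0,0,0.004],[0,0,0]], delta_rot=[[0,0,0],[0,0,0],[0,0,0],[0,0,0]])

```text
time: 32.65
ee_pos: [0.5535, 0.3944, 0.0118]
eef_rot: [0.706, 0.708, 0.001, -0.0]
ft_force: [-0.2, 0.3, -2.5]
width: 0.0238
grip_force: 40.0
```

>>> play_rows(claw=[1,1,1], delta_pos=[[0,0,0.006],[0,0,0.003],[0,0,0]], delta_rot=[[0,0,0],[0,0,0],[0,0,0]])

```text
time: 32.95
ee_pos: [0.5536, 0.3945, 0.0113]
eef_rot: [0.706, 0.708, 0.001, -0.0]
ft_force: [-5.2, -3.3, 11.6]
width: 0.0234
grip_force: 40.0
```

>>> play_rows(claw=[0.56,0.56,0.56,0.56,0.56,0.56,0.56,0.56], delta_pos=[[0,0,-0.005],[0,0,0],[0,0,0],[0,0,-0.15],[0,0,-0.25],[0,0,-0.25],[0,0,-0.25],[0,0,-0.25]], delta_rot=[[0,0,0],[0,0,0],[0,0,0],[0,0,0],[0,0,0],[0,0,0],[0,0,0],[0,0,0]])

```text
time: 33.75
ee_pos: [0.553, 0.3939, 0.2423]
eef_rot: [0.706, 0.708, 0.0, 0.0]
ft_force: [0.0, 1.6, 0.3]
width: 0.0386
grip_force: 0.0
```

>>> play_rows(claw=[0.56,0.56,0.56,0.56,0.56,0.56,0.56,0.56], delta_pos=[[-0.234,-0.022,0],[-0.234,-0.022,0],[-0.234,-0.022,0],[-0.234,-0.022,0],[-0.234,-0.022,0],[-0.234,-0.022,0],[-0.234,-0.022,0],[-0.234,-0.022,0]], delta_rot=[[0,0,0],[0,0,0],[0,0,0],[0,0,0],[0,0,0],[0,0,0],[0,0,0],[0,0,0]])

```text
time: 34.55
ee_pos: [0.5182, 0.0177, 0.2402]
eef_rot: [0.706, 0.708, 0.0, -0.0]
ft_force: [0.7, -0.5, 0.3]
width: 0.0382
grip_force: 0.0
```

>>> play_rows(claw=[0.56,0.56,0.56,0.56,0.56,0.56,0.56,0.56], delta_pos=[[-0.234,-0.022,0],[-0.234,-0.022,0],[-0.234,-0.022,0],[-0.234,-0.022,0],[-0.234,-0.022,0],[-0.234,-0.022,0],[-0.234,-0.022,0],[-0.234,-0.022,0]], delta_rot=[[0,0,0],[0,0,0],[0,0,0],[0,0,0],[0,0,0],[0,0,0],[0,0,0],[0,0,0]])

```text
time: 35.35
ee_pos: [0.4842, -0.3565, 0.24]
eef_rot: [0.706, 0.708, 0.0, 0.0]
ft_force: [0.7, 0.4, 1.2]
width: 0.038
grip_force: 0.0
```

>>> play_rows(claw=[0.56,0.56,0.56,0.56,0.56,0.56,0.56,0.56], delta_pos=[[0,0,0],[0,0,0],[0,0,0],[0,0,0],[0,0,0],[0,0,0],[0,0,0],[0,0,0]], delta_rot=[[0,0,0.045],[0,0,0.045],[0,0,0.045],[0,0,0.045],[0,0,0.045],[0,0,0.045],[0,0,0.045],[0,0,0.045]])

```text
time: 36.15
ee_pos: [0.4843, -0.3548, 0.2401]
eef_rot: [0.976, 0.216, -0.0, 0.0]
ft_force: [-0.6, 0.8, 0.8]
width: 0.0381
grip_force: 0.0
```

>>> play_rows(claw=[0.56,0.56,0.56,0.56], delta_pos=[[0,0,0],[0,0,0],[0,0,0],[0,0,0]], delta_rot=[[0,0,0.045],[0,0,0.045],[0,0,0.045],[0,0,0.005]])

```text
time: 36.55
ee_pos: [0.4843, -0.3548, 0.24]
eef_rot: [1.0, -0.0, -0.0, 0.0]
ft_force: [0.4, 0.1, -0.2]
width: 0.0383
grip_force: 0.0
```

```bash
python3 - <<'E'
from h import *
go([.482,-.353,.065],np.radians(-90)); trays(r.camera("top"))
c,T=wcam(); g=c["pixels"].astype(int); m=(g.min(2)>90).astype(np.uint8); m[:100]=0; m[270:]=0
n,l,st,ce=cv2.connectedComponentsWithStats(m)
for i in range(1,n):
    if 150<st[i,4]<6000: print(st[i],np.round(onz(c,*ce[i],.084,T),3))
E
```

```text
pos [ 0.4843 -0.3548  0.24  ] tooly deg -90.0 tilt [-0.0001 -0.0001] F [ 0.4  0.1 -0.2] w 0.0383 q [-0.35  0.55  1.3   1.55 -0.53  1.45 -0.6 ]
shift units [-0.0115 -0.0091  0.8751]
turn z units -0.0002 or 0.9998
5091.5 tray [array([0.501, 0.084]), array([0.222, 0.202]), np.float64(1.212)]
3192.5 tray [array([0.549, 0.394]), array([0.157, 0.221]), np.float64(89.679)]
[   5  100   42  170 1965] [ 0.494 -0.133  0.084]
[ 394  100   26   92 1215] [ 0.529 -0.466  0.084]
[ 89 116  22  33 609] [ 0.539 -0.205  0.084]
[   0  143   25  127 1560] [ 0.453 -0.108  0.084]
[  84  150   30   63 1526] [ 0.496 -0.198  0.084]
[263 167  27  25 527] [ 0.499 -0.355  0.084]
[546 232  14  38 381] [ 0.43  -0.615  0.084]
```

>>> play_rows(claw=[0.56,0.56,0.56,0.56], delta_pos=[[-0.01,-0.004,0.1],[0,0,0.1],[0,0,0.1],[0,0,0.1]], delta_rot=[[0,0,0],[0,0,0],[0,0,0],[0,0,0]])

```text
time: 37.05
ee_pos: [0.4823, -0.3539, 0.1594]
eef_rot: [1.0, 0.003, 0.0, -0.0]
ft_force: [-0.4, -0.1, -0.5]
width: 0.038
grip_force: 0.0
```

```bash
python3 - <<'E'
from h import *
go([.482,-.3535,.065],np.radians(-90))
E
```

```text
pos [ 0.4823 -0.3539  0.1594] tooly deg -89.6 tilt [0.0003 0.0002] F [-0.4 -0.1 -0.5] w 0.038 q [-0.33  0.61  1.24  1.66 -0.59  1.31 -0.55]
shift units [-0.0018 -0.002   0.4718]
turn z units 0.002 or -0.998
```

Joint 3 moves away from its limit on the way down, so I'll continue.

>>> play_rows(claw=[0.56,0.56,0.56,0.56,0.56], delta_pos=[[0,0,0.15],[0,0,0.15],[0,0,0.11],[0,0,0.05],[0,0,0.01]], delta_rot=[[0,0,0],[0,0,0],[0,0,0],[0,0,0],[0,0,0]])

```text
time: 37.55
ee_pos: [0.4819, -0.3538, 0.0655]
eef_rot: [1.0, 0.002, -0.001, -0.0]
ft_force: [-0.6, 0.1, 0.8]
width: 0.0385
grip_force: 0.0
```

>>> play_rows(claw=[1,1,1,1,1], delta_pos=[[0,0,0],[0,0,0],[0,0,0],[0,0,0],[0,0,0]], delta_rot=[[0,0,0],[0,0,0],[0,0,0],[0,0,0],[0,0,0]])

```text
time: 38.05
ee_pos: [0.4828, -0.3544, 0.0672]
eef_rot: [1.0, 0.001, 0.001, 0.0]
ft_force: [-0.0, 1.0, 6.3]
width: 0.0236
grip_force: 39.9
```

>>> play_rows(claw=[1,1,1,1,1,1,1,1], delta_pos=[[0,0,0],[0,0,-0.06],[0,0,-0.12],[0,0,-0.16],[0,0,-0.2],[0,0,-0.2],[0,0,-0.2],[0,0,0]], delta_rot=[[0,0,0],[0,0,0],[0,0,0],[0,0,0],[0,0,0],[0,0,0],[0,0,0],[0,0,0]])

```text
time: 38.85
ee_pos: [0.4829, -0.3561, 0.2598]
eef_rot: [1.0, 0.001, 0.003, 0.002]
ft_force: [-0.5, -0.2, -2.5]
width: 0.0238
grip_force: 39.9
```

```bash
python3 - <<'E'
from h import *
trays(r.camera("top")); go([.455,.09,.25],np.radians(1.2))
E
```

```text
5091.5 tray [array([0.501, 0.084]), array([0.222, 0.202]), np.float64(1.212)]
3192.5 tray [array([0.549, 0.394]), array([0.157, 0.221]), np.float64(89.679)]
pos [ 0.4826 -0.355   0.2568] tooly deg -89.9 tilt [ 0.0038 -0.0016] F [-0.4  0.9 -3.3] w 0.0236 q [-0.35  0.51  1.28  1.53 -0.49  1.46 -0.62]
shift units [-0.1343 -2.2253  0.0301]
turn z units 0.4939 or -0.5061
```

>>> play_rows(claw=[1,1,1,1,1,1,1,1], delta_pos=[[0,0,0],[0,0,0],[0,0,0],[0,0,0],[0,0,0],[0,0,0],[0,0,0],[0,0,0]], delta_rot=[[0,0,-0.046],[0,0,-0.046],[0,0,-0.046],[0,0,-0.046],[0,0,-0.046],[0,0,-0.046],[0,0,-0.046],[0,0,-0.046]])

```text
time: 39.7
ee_pos: [0.4816, -0.3535, 0.2528]
eef_rot: [0.835, 0.55, -0.0, -0.001]
ft_force: [-0.5, 0.0, -2.1]
width: 0.0235
grip_force: 39.9
```

>>> play_rows(claw=[1,1,1,1], delta_pos=[[0,0,0],[0,0,0],[0,0,0],[0,0,0]], delta_rot=[[0,0,-0.046],[0,0,-0.046],[0,0,-0.046],[0,0,0]])

```text
time: 40.1
ee_pos: [0.4816, -0.3536, 0.253]
eef_rot: [0.699, 0.715, -0.0, -0.001]
ft_force: [0.2, 0.2, -2.0]
width: 0.0238
grip_force: 39.9
```

```bash
python3 - <<'E'
from h import *
go([.455,.095,.25],np.radians(1.2))
E
```

```text
pos [ 0.4816 -0.3536  0.253 ] tooly deg 1.3 tilt [-0.0015  0.0013] F [ 0.2  0.2 -2. ] w 0.0238 q [-0.16  0.35  0.92  1.53 -0.28  1.41  0.8 ]
shift units [ 2.2456 -0.0814  0.0181]
turn z units 0.0007 or -0.9993
```

>>> play_rows(claw=[1,1,1,1,1,1,1,1], delta_pos=[[0.225,-0.008,0],[0.225,-0.008,0],[0.225,-0.008,0],[0.225,-0.008,0],[0.225,-0.008,0],[0.225,-0.008,0],[0.225,-0.008,0],[0.225,-0.008,0]], delta_rot=[[0,0,0],[0,0,0],[0,0,0],[0,0,0],[0,0,0],[0,0,0],[0,0,0],[0,0,0]])

```text
time: 40.9
ee_pos: [0.461, 0.0074, 0.2536]
eef_rot: [0.701, 0.713, -0.0, -0.001]
ft_force: [0.8, -0.2, -2.3]
width: 0.0236
grip_force: 39.9
```

>>> play_rows(claw=[1,1,1,1], delta_pos=[[0.225,-0.008,0],[0.22,-0.008,0],[0,0,0],[0,0,0]], delta_rot=[[0,0,0],[0,0,0],[0,0,0],[0,0,0]])

```text
time: 41.3
ee_pos: [0.4563, 0.0951, 0.2532]
eef_rot: [0.7, 0.714, -0.001, -0.0]
ft_force: [0.3, 0.2, -2.1]
width: 0.0239
grip_force: 39.9
```

```bash
python3 - <<'E'
from h import *
go([.455,.095,.0165],np.radians(1.2))
c,T=wcam(); cv2.imwrite("pics/w8.png",c["pixels"][:,:,::-1])
E
```

```text
pos [0.4563 0.0951 0.2532] tooly deg 1.1 tilt [-0.0017 -0.001 ] F [ 0.3  0.2 -2.1] w 0.0239 q [-0.86 -0.07  0.54  1.84  0.04  1.37 -0.31]
shift units [ 1.0000e-03 -4.5000e-03  1.1836e+00]
turn z units -0.0005 or 0.9995
```

View pics/w8.png

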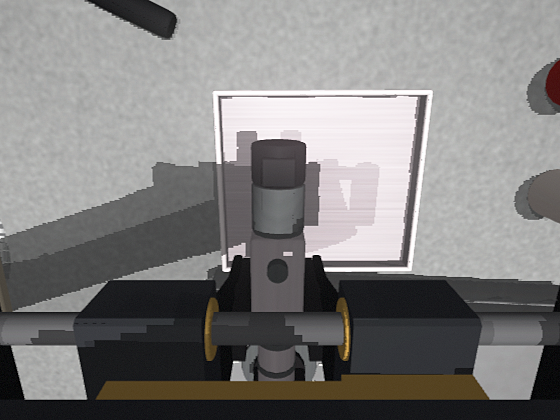

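The wrist view shows the sound injector held level over the large tray, whose rim corners are at (214,92), (432,90), (411,270) and (224,270).

```bash
python3 - <<'E'
from h import *
c,T=wcam()
print([np.round(onz(c,u,v,.022,T)[:2],3) for u,v in [(214,92),(432,90),(411,270),(224,270)]])
E
```

```text
[array([0.392, 0.179]), array([0.613, 0.185]), array([ 0.617, -0.017]), array([ 0.397, -0.021])]
```

>>> play_rows(claw=[1,1,1,1,1,1,1,1], delta_pos=[[0,0,0.15],[0,0,0.2],[0,0,0.2],[0,0,0.2],[0,0,0.2],[0,0,0.15],[0,0,0.07],[0,0,0.02]], delta_rot=[[0,0,0],[0,0,0],[0,0,0],[0,0,0],[0,0,0],[0,0,0],[0,0,0],[0,0,0]])

```text
time: 42.2
ee_pos: [0.456, 0.0927, 0.0146]
eef_rot: [0.701, 0.713, -0.002, -0.0]
ft_force: [0.0, 0.4, -1.3]
width: 0.0233
grip_force: 39.9
```

>>> play_rows(claw=[1,1,1,1], delta_pos=[[0,0,0.012],[0,0,0.008],[0,0,0.004],[0,0,0]], delta_rot=[[0,0,0],[0,0,0],[0,0,0],[0,0,0]])

```text
time: 42.6
ee_pos: [0.4573, 0.0948, 0.0119]
eef_rot: [0.7, 0.714, 0.001, 0.0]
ft_force: [0.2, 0.2, -2.3]
width: 0.0239
grip_force: 39.9
```

>>> play_rows(claw=[1,1,1], delta_pos=[[0,0,0.006],[0,0,0.003],[0,0,0]], delta_rot=[[0,0,0],[0,0,0],[0,0,0]])

```text
time: 42.9
ee_pos: [0.4574, 0.0948, 0.011]
eef_rot: [0.7, 0.714, 0.001, -0.0]
ft_force: [-7.5, -1.6, 20.7]
width: 0.0238
grip_force: 39.9
```

>>> play_rows(claw=[0.56,0.56,0.56,0.56,0.56,0.56,0.56,0.56], delta_pos=[[0,0,-0.01],[0,0,0],[0,0,0],[0,0,-0.15],[0,0,-0.25],[0,0,-0.25],[0,0,-0.25],[0,0,-0.25]], delta_rot=[[0,0,0],[0,0,0],[0,0,0],[0,0,0],[0,0,0],[0,0,0],[0,0,0],[0,0,0]])

```text
time: 43.7
ee_pos: [0.4565, 0.0943, 0.2437]
eef_rot: [0.7, 0.714, 0.0, -0.0]
ft_force: [1.3, -0.1, -1.2]
width: 0.0383
grip_force: 0.0
```

>>> play_rows(claw=[0.56,0.56,0.56,0.56,0.56,0.56,0.56,0.56], delta_pos=[[0,0,0],[0,0,0],[0,0,0],[0,0,0],[0,0,0],[0,0,0],[0,0,0],[0,0,0]], delta_rot=[[0,0,0.045],[0,0,0.045],[0,0,0.045],[0,0,0.045],[0,0,0.045],[0,0,0.045],[0,0,0.045],[0,0,0.045]])

```text
time: 44.5
ee_pos: [0.4569, 0.0945, 0.2414]
eef_rot: [0.974, 0.225, -0.0, -0.0]
ft_force: [1.4, 0.0, -0.1]
width: 0.0382
grip_force: 0.0
```

>>> play_rows(claw=[0.56,0.56,0.56,0.56,0.56], delta_pos=[[0,0,0],[0,0,0],[0,0,0],[0,0,0],[0,0,0]], delta_rot=[[0,0,0.045],[0,0,0.045],[0,0,0.045],[0,0,0.036],[0,0,0]])

```text
time: 45.0
ee_pos: [0.4569, 0.0945, 0.2414]
eef_rot: [0.999, -0.039, -0.0, -0.0]
ft_force: [-0.6, 0.8, -0.3]
width: 0.0381
grip_force: 0.0
```

```bash
python3 - <<'E'
from h import *
go([.490,-.1975,.24],np.radians(-94.5))
E
```

```text
pos [0.4569 0.0945 0.2414] tooly deg -94.5 tilt [-0.0001  0.    ] F [-0.6  0.8 -0.3] w 0.0381 q [-0.82 -0.06  0.5   1.85  0.03  1.34 -1.97]
shift units [0.2795 1.4425 0.0069]
turn z units 0.0 or -1.0
```

>>> play_rows(claw=[0.56,0.56,0.56,0.56,0.56,0.56,0.56,0.56], delta_pos=[[0.04,0.206,0],[0.04,0.206,0],[0.04,0.206,0],[0.04,0.206,0],[0.04,0.206,0],[0.04,0.206,0],[0.04,0.206,0],[0,0,0]], delta_rot=[[0,0,0],[0,0,0],[0,0,0],[0,0,0],[0,0,0],[0,0,0],[0,0,0],[0,0,0]])

```text
time: 45.8
ee_pos: [0.4897, -0.2032, 0.2417]
eef_rot: [0.999, -0.04, 0.0, 0.001]
ft_force: [-0.4, 0.2, 0.1]
width: 0.0385
grip_force: 0.0
```

```bash
python3 - <<'E'
from h import *
go([.488,-.1975,.065],np.radians(-94.5))
c,T=wcam(); cv2.imwrite("pics/w9.png",c["pixels"][:,:,::-1]); print(proj(c,[.488,-.1975,.084],T))
E
```

```text
pos [ 0.4897 -0.2032  0.2417] tooly deg -94.6 tilt [ 0.    -0.003] F [-0.4  0.2  0.1] w 0.0385 q [-0.49  0.13  0.88  1.72 -0.1   1.34 -1.25]
shift units [-0.011  -0.0304  0.8832]
turn z units -0.0005 or 0.9995
[269.76651594 196.61517638]
```

View pics/w9.png

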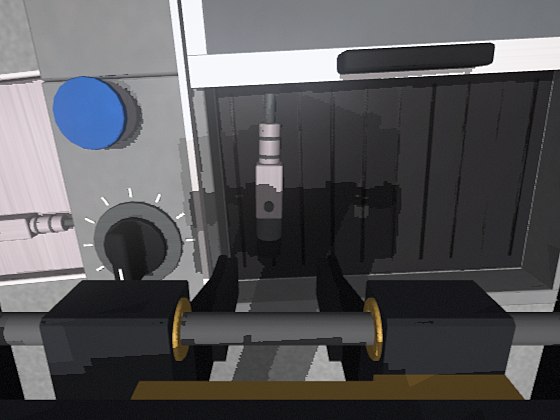

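The wrist view shows the last injector's block at (269,192), aligned with the tool and close to my prediction. The rest of the chamber is empty.

>>> play_rows(claw=[0.56,0.56,0.56,0.56,0.56,0.56,0.56,0.56], delta_pos=[[-0.01,-0.022,0.1],[0,0,0.15],[0,0,0.15],[0,0,0.15],[0,0,0.15],[0,0,0.1],[0,0,0.06],[0,0,0.015]], delta_rot=[[0,0,0],[0,0,0],[0,0,0],[0,0,0],[0,0,0],[0,0,0],[0,0,0],[0,0,0]])

```text
time: 46.65
ee_pos: [0.4886, -0.1917, 0.0655]
eef_rot: [0.999, -0.037, -0.001, -0.0]
ft_force: [-0.3, -0.5, 0.1]
width: 0.0382
grip_force: 0.0
```

>>> play_rows(claw=[1,1,1,1,1], delta_pos=[[0,0,0],[0,0,0],[0,0,0],[0,0,0],[0,0,0]], delta_rot=[[0,0,0],[0,0,0],[0,0,0],[0,0,0],[0,0,0]])

```text
time: 47.15
ee_pos: [0.4897, -0.193, 0.0675]
eef_rot: [0.999, -0.038, 0.001, -0.0]
ft_force: [-1.3, 0.5, 6.4]
width: 0.0236
grip_force: 40.0
```

>>> play_rows(claw=[1,1,1,1,1,1,1,1], delta_pos=[[0,0,0],[0,0,-0.06],[0,0,-0.12],[0,0,-0.16],[0,0,-0.2],[0,0,-0.2],[0,0,-0.2],[0,0,0]], delta_rot=[[0,0,0],[0,0,0],[0,0,0],[0,0,0],[0,0,0],[0,0,0],[0,0,0],[0,0,0]])

```text
time: 47.95
ee_pos: [0.4909, -0.1939, 0.26]
eef_rot: [0.999, -0.039, 0.004, -0.0]
ft_force: [-0.3, -1.0, -2.5]
width: 0.0237
grip_force: 40.0
```

```bash
python3 - <<'E'
from h import *
trays(r.camera("top")); go([.545,.072,.25],np.radians(1.2))
E
```

```text
5091.5 tray [array([0.501, 0.084]), array([0.222, 0.202]), np.float64(1.212)]
3192.5 tray [array([0.549, 0.394]), array([0.157, 0.221]), np.float64(89.679)]
pos [ 0.4899 -0.1932  0.2571] tooly deg -94.4 tilt [0.0045 0.0003] F [-0.2  0.3 -3.4] w 0.0235 q [-0.52  0.1   0.88  1.71 -0.08  1.37 -1.28]
shift units [ 0.1728 -1.3433  0.0372]
turn z units 0.4689 or -0.5311
```

>>> play_rows(claw=[1,1,1,1,1,1,1,1], delta_pos=[[0,0,0],[0,0,0],[0,0,0],[0,0,0],[0,0,0],[0,0,0],[0,0,0],[0,0,0]], delta_rot=[[0,0,-0.045],[0,0,-0.045],[0,0,-0.045],[0,0,-0.045],[0,0,-0.045],[0,0,-0.045],[0,0,-0.045],[0,0,-0.045]])

```text
time: 48.8
ee_pos: [0.4881, -0.1925, 0.2532]
eef_rot: [0.863, 0.506, -0.001, -0.001]
ft_force: [-0.1, -0.5, -1.6]
width: 0.0239
grip_force: 40.0
```

>>> play_rows(claw=[1,1,1,1,1], delta_pos=[[0,0,0],[0,0,0],[0,0,0],[0,0,0],[0,0,0]], delta_rot=[[0,0,-0.045],[0,0,-0.045],[0,0,-0.045],[0,0,-0.036],[0,0,0]])

```text
time: 49.3
ee_pos: [0.4882, -0.1926, 0.2534]
eef_rot: [0.699, 0.715, -0.001, -0.001]
ft_force: [-0.4, -0.1, -2.3]
width: 0.0232
grip_force: 40.0
```

```bash
python3 - <<'E'
from h import *
go([.547,.073,.25],np.radians(1.2))
E
```

```text
pos [ 0.4882 -0.1926  0.2534] tooly deg 1.3 tilt [-0.002   0.0004] F [-0.4 -0.1 -2.3] w 0.0232 q [-0.42  0.1   0.76  1.71 -0.07  1.37  0.38]
shift units [1.321  0.3235 0.017 ]
turn z units 0.0005 or -0.9995
```

>>> play_rows(claw=[1,1,1,1,1,1,1,1], delta_pos=[[0.22,0.054,0],[0.22,0.054,0],[0.22,0.054,0],[0.22,0.054,0],[0.22,0.054,0],[0.22,0.054,0],[0,0,0],[0,0,0]], delta_rot=[[0,0,0],[0,0,0],[0,0,0],[0,0,0],[0,0,0],[0,0,0],[0,0,0],[0,0,0]])

```text
time: 50.1
ee_pos: [0.5478, 0.0733, 0.2535]
eef_rot: [0.7, 0.714, -0.001, -0.0]
ft_force: [-0.0, -2.1, -2.2]
width: 0.0237
grip_force: 40.0
```

```bash
python3 - <<'E'
from h import *
go([.547,.073,.0115],np.radians(1.2)); trays(r.camera("top"))
E
```

```text
pos [0.5478 0.0733 0.2535] tooly deg 1.1 tilt [-0.0019 -0.0012] F [-0.  -2.1 -2.2] w 0.0237 q [-0.7   0.16  0.55  1.63 -0.09  1.37 -0.12]
shift units [-2.0000e-04 -1.7000e-03  1.2098e+00]
turn z units -0.0003 or 0.9997
3197.5 tray [array([0.549, 0.394]), array([0.157, 0.221]), np.float64(89.709)]
```

>>> play_rows(claw=[1,1,1,1,1,1,1,1], delta_pos=[[0,0,0.15],[0,0,0.2],[0,0,0.2],[0,0,0.2],[0,0,0.2],[0,0,0.15],[0,0,0.07],[0,0,0.02]], delta_rot=[[0,0,0],[0,0,0],[0,0,0],[0,0,0],[0,0,0],[0,0,0],[0,0,0],[0,0,0]])

```text
time: 50.95
ee_pos: [0.5476, 0.0711, 0.0156]
eef_rot: [0.701, 0.714, -0.001, -0.0]
ft_force: [0.1, 0.0, -1.6]
width: 0.0231
grip_force: 40.0
```

>>> play_rows(claw=[1,1,1,1,1], delta_pos=[[0,0,0.012],[0,0,0.008],[0,0,0.006],[0,0,0.004],[0,0,0]], delta_rot=[[0,0,0],[0,0,0],[0,0,0],[0,0,0],[0,0,0]])

```text
time: 51.45
ee_pos: [0.5489, 0.0728, 0.0115]
eef_rot: [0.7, 0.714, 0.001, 0.0]
ft_force: [-1.1, -1.4, 5.0]
width: 0.0236
grip_force: 40.0
```

>>> play_rows(claw=[0.56,0.56,0.56,0.56,0.56,0.56,0.56,0.56], delta_pos=[[0,0,-0.005],[0,0,0],[0,0,0],[0,0,-0.15],[0,0,-0.25],[0,0,-0.25],[0,0,-0.25],[0,0,-0.25]], delta_rot=[[0,0,0],[0,0,0],[0,0,0],[0,0,0],[0,0,0],[0,0,0],[0,0,0],[0,0,0]])

```text
time: 52.25
ee_pos: [0.548, 0.0723, 0.2437]
eef_rot: [0.7, 0.714, 0.0, 0.0]
ft_force: [0.6, 1.3, -0.2]
width: 0.0385
grip_force: 0.0
```

```bash
python3 - <<'E'
from h import *
go([.590,-.301,.24],np.radians(-1.5))
E
```

```text
pos [0.548  0.0723 0.2437] tooly deg 1.2 tilt [0.0003 0.0003] F [ 0.6  1.3 -0.2] w 0.0385 q [-0.71  0.17  0.57  1.65 -0.09  1.35 -0.11]
shift units [-1.8703  0.1719  0.0182]
turn z units 0.0149 or -0.9851
```

>>> play_rows(claw=[0.4,0.4,0.4,0.4,0.4,0.4,0.4,0.4], delta_pos=[[-0.234,0.0215,0],[-0.234,0.0215,0],[-0.234,0.0215,0],[-0.234,0.0215,0],[-0.234,0.0215,0],[-0.234,0.0215,0],[-0.234,0.0215,0],[-0.234,0.0215,0]], delta_rot=[[0,0,0],[0,0,0],[0,0,0],[0,0,0],[0,0,0],[0,0,0],[0,0,0],[0,0,0]])

```text
time: 53.05
ee_pos: [0.5906, -0.3027, 0.2414]
eef_rot: [0.699, 0.715, 0.0, -0.0]
ft_force: [0.9, -0.4, 1.3]
width: 0.0524
grip_force: 0.0
```

>>> play_rows(claw=[0.4,0.4,0.4], delta_pos=[[0,0,0],[0,0,0],[0,0,0]], delta_rot=[[0,0,0.015],[0,0,0],[0,0,0]])

```text
time: 53.35
ee_pos: [0.5909, -0.3, 0.2412]
eef_rot: [0.715, 0.699, 0.0, -0.0]
ft_force: [0.0, 0.7, -0.6]
width: 0.0519
grip_force: 0.0
```

```bash
python3 - <<'E'
from h import *
go([.590,-.301,.118],np.radians(-1.5)); trays(r.camera("top"))
t=r.camera("top"); cv2.imwrite("pics/t10.png",cv2.resize(t["pixels"][100:270,100:460,::-1],None,fx=2.2,fy=2.2,interpolation=cv2.INTER_CUBIC))
E
```

```text
pos [ 0.5909 -0.3     0.2412] tooly deg -1.4 tilt [-0.0002  0.0008] F [ 0.   0.7 -0.6] w 0.0519 q [-0.11  0.48  0.74  1.35 -0.32  1.43  0.6 ]
shift units [-0.0058 -0.0042  0.6161]
turn z units 0.0007 or -0.9993
5091.5 tray [array([0.501, 0.084]), array([0.222, 0.202]), np.float64(1.212)]
3188.5 tray [array([0.549, 0.394]), array([0.157, 0.22 ]), np.float64(89.679)]
```

View pics/t10.png

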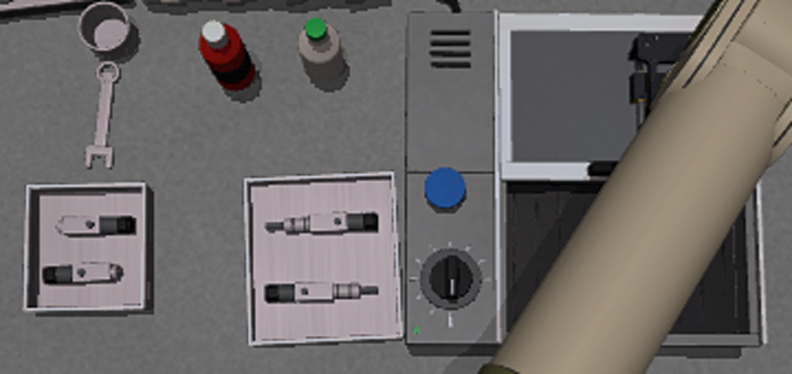

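All four injectors lie flat in the correct trays: snapped ones at (95,225) and (85,272), sound ones at (320,222) and (320,292). The dial is off and the bystanders are unmoved. Now shutting the window.

>>> play_rows(claw=[0.4,0.4,0.4,0.4,0.4,0.4,0.4,0.4], delta_pos=[[0,-0.003,0.1],[0,0,0.1],[0,0,0.1],[0,0,0.1],[0,0,0.1],[0,0,0.08],[0,0,0.035],[0,0,0]], delta_rot=[[0,0,0],[0,0,0],[0,0,0],[0,0,0],[0,0,0],[0,0,0],[0,0,0],[0,0,0]])

```text
time: 54.25
ee_pos: [0.5898, -0.3003, 0.1179]
eef_rot: [0.716, 0.698, -0.0, -0.001]
ft_force: [0.2, 0.5, -0.3]
width: 0.0521
grip_force: 0.0
```

>>> play_rows(claw=[1,1,1,1,1,1,1], delta_pos=[[0,0,0],[0,0,0],[0,0,0],[0,0,0],[0,0,0],[0,0,0],[0,0,0]], delta_rot=[[0,0,0],[0,0,0],[0,0,0],[0,0,0],[0,0,0],[0,0,0],[0,0,0]], squeeze=15)

```text
time: 54.95
ee_pos: [0.59, -0.301, 0.1186]
eef_rot: [0.716, 0.698, 0.0, 0.0]
ft_force: [0.3, 0.5, 0.4]
width: 0.0135
grip_force: 15.0
```

>>> play_rows(claw=[1,1,1,1,1,1,1,1], delta_pos=[[0,-0.1,0],[0,-0.16,0],[0,-0.16,0],[0,-0.16,0],[0,-0.16,0],[0,-0.13,0],[0,-0.08,0],[0,-0.04,0]], delta_rot=[[0,0,0],[0,0,0],[0,0,0],[0,0,0],[0,0,0],[0,0,0],[0,0,0],[0,0,0]])

```text
time: 55.75
ee_pos: [0.3912, -0.2944, 0.1185]
eef_rot: [0.716, 0.698, 0.001, -0.001]
ft_force: [1.8, 4.6, 0.0]
width: 0.0139
grip_force: 15.0
```

>>> play_rows(claw=[1,1,1,1,1], delta_pos=[[0,-0.02,0],[0,-0.015,0],[0,-0.015,0],[0,-0.01,0],[0,0,0]], delta_rot=[[0,0,0],[0,0,0],[0,0,0],[0,0,0],[0,0,0]])

```text
time: 56.25
ee_pos: [0.3852, -0.2944, 0.1192]
eef_rot: [0.715, 0.699, 0.003, 0.004]
ft_force: [25.1, -0.6, -18.7]
width: 0.014
grip_force: 15.1
```

At the shut stop (25 N). Releasing and lifting clear.

>>> play_rows(claw=[1,0.5,0.5,0.5,0.5,0.5,0.5,0.5], delta_pos=[[0,0.02,0],[0,0,0],[0,0,0],[0,0,0],[0,0,-0.15],[0,0,-0.2],[0,0,-0.2],[0,0,-0.2]], delta_rot=[[0,0,0],[0,0,0],[0,0,0],[0,0,0],[0,0,0],[0,0,0],[0,0,0],[0,0,0]])

```text
time: 57.05
ee_pos: [0.3833, -0.2959, 0.27]
eef_rot: [0.717, 0.697, 0.0, -0.0]
ft_force: [1.4, 0.8, 0.1]
width: 0.0432
grip_force: 0.0
```

```bash
python3 - <<'E'
from h import *
c,T=wcam(); go(None)
t=r.camera("top"); cv2.imwrite("pics/f.png",np.hstack([cv2.resize(c["pixels"],(400,300)),cv2.resize(t["pixels"],(400,300))])[:,:,::-1])
g=c["pixels"].max(2); print([np.round(onz(c,u,v,.144,T),4) for u,v in [(283,211)]],proj(c,[.3852,-.295,.144],T))
E
```

```text
pos [ 0.3853 -0.2973  0.2761] tooly deg -1.6 tilt [ 0.0071 -0.0021] F [ 1.8 -2.1  5.9] w 0.0433 q [-0.27 -0.06  0.81  1.77  0.04  1.41  0.51]
[array([ 0.3888, -0.303 ,  0.144 ])] [278.30869671 201.76017749]
```

View pics/f.png

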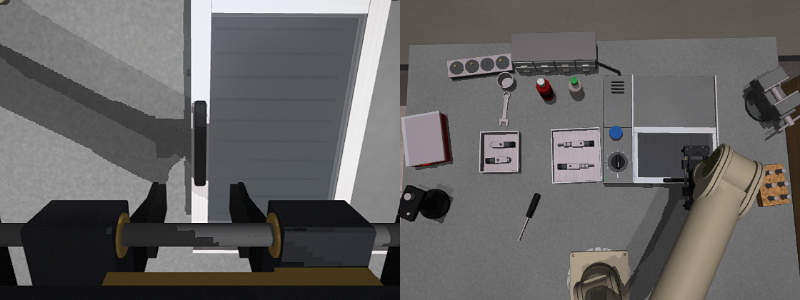

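The window is shut, with its bar at the front edge (200,143) and the empty chamber visible beneath. The trays are loaded and everything else is in place, so I'm handing in.

```bash
python3 -c "
from bench import r
print(r.close_job())"
```

```text
the job is handed in; nothing more can be done
None
```

The job is handed in, with no verdict returned: the dial was turned off first, the window was then opened and is now fully shut, the two sound injectors lie flat in the large tray and the two snapped ones in the small tray, and nothing else was moved.

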